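# Load a circuit board in the rework clamp and bolt down its sprung bar

## Robot

A 7-joint arm with a two-finger parallel gripper is mounted at the origin on the work surface. World frame = base frame: x ahead of the robot, y to its left, z up, the work surface at z = 0. Lengths are in m, angles in rad, forces in N, time in s.
With the tool pointing down it reaches from about 0.425 to 0.875 m from the base axis. Payload 4.7 kg.
Tool frame: the origin (TCP) lies at the centre of the arm's flange, where the gripper is bolted on; the fingertips stand 182 mm ahead of it and the grasp point (between the pads) lies 164 mm ahead of it; x points along the fingers, y is the direction in which the jaws open and shut, and the axes are right-handed (so a half turn about x gives the same grasp; the last joint's range is limited). The gripper opens to 87 mm and grips with 3 to 60 N. Pads are 19 mm wide; open, the fingers measure 117 mm over their backs; the gripper's body (75 mm by 190 mm) begins 51 mm behind the grasp point.
Start: joints at [1.22, 0.321, -0.07, 1.45, 0.023, 1.371, -0.057], TCP at [0.232, -0.607, 0.405] pointing down, gripper open.
Joint ranges: [-2.86, 2.86], [-0.3, 2.09], [-1.38, 1.24], [0.06, 2.45], [-1.56, 4.7], [0.09, 2.05], [-2.69, 2.69]. Speed limits (rad/s): [2.57, 2.57, 3.14, 3.14, 3.14, 3.14, 3.14].

## Interface

Orientations are given as a rotation vector (axis times angle).
In Python, from bench import ctrl gives the robot as it stands.
- The arm moves only by the shell command python3 -m crank 'ROWS' [FORCE]. ROWS is JSON, one flat list of numbers, 7 for each row, row after row: the shift along the tool's x, y, z in mm, then the turn, a rotation vector about the tool's x, y, z in rad, then the finger opening in mm, from 0 to 87. A call has exactly 5 rows; each row shifts and turns the commanded pose from where the row before left it, along the tool's axes as they then stand; what a row does not reach is not made up. A row lasts 1/8 s, in which the tool goes at most 62.5 mm and 10.7 degrees, less where a joint would pass 70% of its speed; a pose out of reach is approached as far as the arm can. A call with a gripper value outside its range is refused whole. The fingers move at their own pace and stop on an object; FORCE is the grip in N (left out, the last holds). Time passes only in rows, so rows that do not move let the fingers close, or fill a call up. It gives the time, the measured TCP pose, the force and the opening at its end, in the units of the state.
- ctrl.get_state(): the state, without advancing time (a new reading comes with each control period).
- ctrl.get_image(name): name is "scene" or "top" or "wrist"; returns the picture (384x512x3 uint8, red, green, blue); there is no depth.
- ctrl.camera_params(name): a dict with "K" (3x3 intrinsics, pixels), "world_to_cam" (4x4, takes a point from world to camera coordinates); the wrist camera has in their place "hand_eye" (4x4, takes a point from camera to tool coordinates, whose origin is the TCP and whose axes are the tool frame's). Camera axes: x right, y down, z forward; pixel columns grow to the right and rows downward; lengths in m; the calibration is good to about 2 mm. A picture is of the moment at which its call begins: read the wrist's pose just before it. camera_params takes no time and is no camera call.
- ctrl.close_job(): hands the job in, once; it reports no verdict.
Trained networks look in the newest picture that a camera, given by its name, has taken for a name from the list of things; names that differ only in an ending like _2 or _b are one class to them, and where a whole thing is asked for, a point or a joint stands for the part that bears it (a point fixed in the world has none). Each returns a list of dicts, best first, with "confidence" (0 to 1); they miss things now and then, are a little off and sometimes report something else, mostly with a low value. They report only what shows in the picture. A call takes as long as a camera call. They do not tell look-alikes from the thing itself.
- ctrl.regions_of(camera, target): "region" (384x512 bool, what is visible of it) and "at" ([column, row] in pixels, amid what is visible of it).
- ctrl.mark_of(camera, target): "at" ([column, row] in pixels: a listed point, or the origin of a listed thing).
The state is a dict: "time": time; "joint_positions": joint angles; "qd": joint speeds; "joint_torque": joint torques, N m; "position": TCP position; "tool_rot": TCP orientation; "ft_force": force on the tool from outside, world axes, zero at the start; "torque": the same for the moment, N m; "grip_width": opening from 0.0 (shut) to 1.0 (fully open).
Only numpy, scipy, OpenCV 4.12 (cv2) and the standard library are available. Lean on these libraries where they do the work, as an engineer would, in place of code of your own. Each camera call takes 0.05 s, during which the arm holds its last target.

## Task

Lay the green circuit board flat and fully home in the cradle of the clamp fixture, with its heat sink on the side away from the yellow bar's line and towards the bolt end, and let go of it. Then draw the bolt back, swing the sprung yellow bar down over the board, hold it down while you push the bolt fully home under the red keeper, and let go gently so that the bar stays bolted; never let the bar snap back up, and leave the bottle, jar, screwdriver and parts bin where they are.

Things in the scene. Friction and masses are not known exactly. Their poses are not given: they have to be found in the camera images.
- fixture: Dark steel plate of the clamp, 180 x 320 x 12 mm, fixed to the bench; origin under the middle of the cradle, at bench level; z up, y along the cradle towards the bar's hinge, x towards the red keeper. The hinge is at y +115 mm, the bolt end at y -125 mm. Position and yaw vary.
- cradle (a point): Centre of the cradle floor, on the plate, 12 mm above the bench, axes as the fixture. Clear space 83 x 157 mm (x, y) inside a rim 8 mm wide and 8 mm high. The board goes in with its axes along these, its centre here, 3.5 mm clearance all round.
- board_grip (a point): Centre of the board's finned heat sink (36 x 60 x 40 mm in x, y, z), 25 mm above the board's underside; the board's axes. Green board 76 x 150 x 5 mm, about 0.3 kg, its centre +18 mm in x and +20 mm in y from here; seated, this point is at x -18, y -20, z +25 mm from the cradle point. 18 mm capacitors stand on its +y part; the bar comes down on the bare strip x > 0. Grasp across the 36 mm.
- hinge (a point): Axis of the sprung bar's hinge, 50 mm above the bench, axes as the fixture; it runs along the fixture's x. The bar lies at fixture x +22 mm, 16 mm wide; hinge to bolt axis 240 mm. Upright, its rubber foot hangs over the +y end of the cradle (fixture y above +50 mm, from 125 mm above the bench upwards): bring the board in under it from the bolt end, above the keeper's 70 mm top.
- bar (a joint): Angle of the yellow bar: 0 = level over the board, 1.35 rad = nearly upright at its open stop (its start). A torsion spring pushes it open: about 0.8 N m at the stop, 1.6 N m (7 N at the bolt) when level; it flies back if let go unlatched. At about 0 its rubber foot meets a seated board; without a board it stops at -0.03. Bolted it rests at about 0.02.
- bolt (a joint): Travel of the cross bolt towards the keeper (fixture +x), m: 0 = drawn right back, 0.030 = fully home. Starts from 0 to 0.022 and stays where left (1.5 N friction). Above about 0.006 its nose strikes the top of the keeper on the way down, so it must be drawn back first. It slides at any bar angle.
- bolt_grip (a point): Centre of the bolt's black grip sleeve, 18 mm diameter, along the fixture's x, 44 mm long between two red 26 mm flanges; it turns freely, so a gripper pinching it across may keep its direction while the bar swings. It is 68 mm less the bolt travel to the -x side of the bar's middle, 240 mm from the hinge axis: 50 mm above the bench with the bar level, 284 mm upright. Its axes tilt with the bar.
- keeper (a point): Near lower edge of the fixed red keeper ledge, 60 mm above the bench, axes as the fixture: the ledge reaches 45 mm towards +x, 22 mm to each side in y, and is 10 mm thick. The 10 mm bolt nose slides under it; its axis is 50 mm above the bench when the bar is level (5 mm to spare).
- bottle_mid (a point): Middle of the bystanding bottle, 60 mm diameter, 125 mm tall, upright; leave it alone.
- jar_mid (a point): Middle of the bystanding amber jar, 60 mm diameter, 65 mm tall, upright; leave it alone.
- driver_mid (a point): Bystanding screwdriver, about 170 mm long, lying along its x axis, this point near its middle; leave it alone.
- bin_mid (a point): Middle of the bystanding blue parts bin, 90 x 140 x 45 mm; leave it alone.
Mind the look-alikes: they are no part of the job. Leave any orange or pink look-alike of the part that bears board_grip alone.

How it is judged:
On the way, in this order (a step that is already met when the one before it is completed fails the run):
1. the board lies in the cradle, let go, while the bar still stands open (x of board_grip in the frame of cradle between -0.024 and -0.012 m and y of board_grip in the frame of cradle between -0.026 and -0.014 m and z of board_grip in the frame of cradle below 0.0275 m and angle between board_grip's own z axis and vertical below 0.03 rad and contact force between the fingers and board below 0.1 N and value of joint bar above 1 rad), for 0.2 s.
2. the bar is wound down and held level with the bolt not yet home (value of joint bar below 0.06 rad and value of joint bolt below 0.015 m), for 0.1 s.
At the end, for the whole second after the job is handed in: The board lies flat in the cradle (heat sink centre within 6 mm of its place, not more than 2.5 mm above the floor, tilt under 0.03 rad), the bar is down (below 0.04 rad) and still, and the bolt is at least 22 of its 30 mm under the keeper (value of joint bar below 0.04 rad and value of joint bolt above 0.022 m and velocity of joint bar below 0.1 rad/s and x of board_grip in the frame of cradle between -0.024 and -0.012 m and y of board_grip in the frame of cradle between -0.026 and -0.014 m and z of board_grip in the frame of cradle below 0.0275 m and angle between board_grip's own z axis and vertical below 0.03 rad); the robot touches nothing.
It fails at once if the bar snaps back (opens faster than 4 rad/s) (velocity of joint bar above 4 rad/s).
It fails at once if the bottle is moved more than 30 mm (distance of bottle_mid from where it was at the start of the episode above 0.03 m).
It fails at once if the jar is moved more than 30 mm (distance of jar_mid from where it was at the start of the episode above 0.03 m).
It fails at once if the screwdriver is moved more than 30 mm (distance of driver_mid from where it was at the start of the episode above 0.03 m).
It fails at once if the parts bin is moved more than 30 mm (distance of bin_mid from where it was at the start of the episode above 0.03 m).
It also fails if it takes over 64 s, if anything falls off the work surface, if the arm or the gripper's body presses on something with over 40 N, if the wrist force passes 120 N, or if a joint passes its speed limit or range.

## Working session

There is one attempt and no reset: what is moved stays moved. The work goes in short steps, Python scripts to look and compute and a shell command to move; the robot and the scene stay as the last step left them, time stands still between calls to the robot, and variables do not carry over. Pictures are saved under pics/ and viewed, and the job is handed in when it is done.

```bash
ls; mkdir -p pics; python3 - <<'E'
from bench import ctrl
import cv2
s=ctrl.get_state();print(s)
for n in("scene","top","wrist"):
    im=ctrl.get_image(n);cv2.imwrite(f"pics/a_{n}.png",im[:,:,::-1])
    print(n,ctrl.camera_params(n))
E
```

```text
pics
{'time': 0.0, 'joint_positions': array([ 1.22004184,  0.32181546, -0.07007451,  1.45165474,  0.02260796,
        1.37076482, -0.05688296]), 'qd': array([ 0.00034148, -0.00021044,  0.00038875,  0.00068371, -0.00031976,
       -0.00079379,  0.00087585]), 'joint_torque': array([-2.88895499e-04, -4.91295254e+01, -4.04369496e-01, -3.12530100e+01,
       -6.40480220e-02,  4.38670255e-02,  2.12813875e-04]), 'position': array([ 0.23182252, -0.60704557,  0.40367616]), 'tool_rot': array([ 2.022645  ,  0.37511257, -2.02355235]), 'ft_force': array([ 0.03980384, -0.0108147 ,  0.43140467]), 'torque': array([0.00651437, 0.02103952, 0.01863175]), 'grip_width': 0.9978838966036812}
scene {'K': array([[378.8936325,   0.       , 255.9673178],
       [  0.       , 378.8936325, 190.7270996],
       [  0.       ,   0.       ,   1.       ]]), 'world_to_cam': array([[ 0.22888774,  0.97340775,  0.00936809, -0.09971976],
       [ 0.83675922, -0.19182022, -0.5128733 , -0.40187548],
       [-0.49743785,  0.12522925, -0.8584132 ,  1.16901269],
       [ 0.        ,  0.        ,  0.        ,  1.        ]])}
to
[... 341 characters left out ...]
4e-01],
       [ 1.13504378e-01, -2.49147752e-02, -9.93225055e-01,
         9.04367971e-01],
       [ 0.00000000e+00,  0.00000000e+00,  0.00000000e+00,
         1.00000000e+00]])}
wrist {'K': array([[266.7654909 ,   0.        , 255.54246511],
       [  0.        , 266.7654909 , 189.26523834],
       [  0.        ,   0.        ,   1.        ]]), 'hand_eye': array([[-3.24327866e-04, -2.87253666e-01,  9.57854491e-01,
         1.98590295e-02],
       [ 9.99999921e-01,  1.26274038e-04,  3.76466911e-04,
        -1.28378769e-03],
       [-2.29093654e-04,  9.57854538e-01,  2.87253603e-01,
        -7.94219925e-02],
       [ 0.00000000e+00,  0.00000000e+00,  0.00000000e+00,
         1.00000000e+00]])}
```

View pics/a_scene.png

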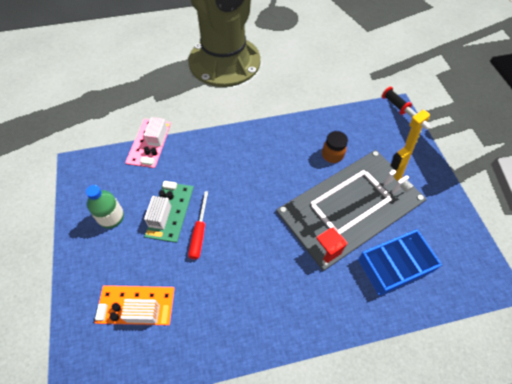

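View pics/a_top.png

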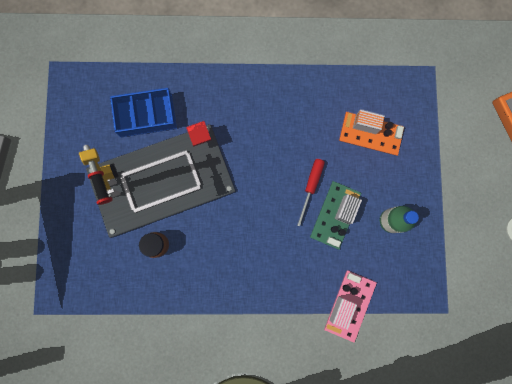

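View pics/a_wrist.png

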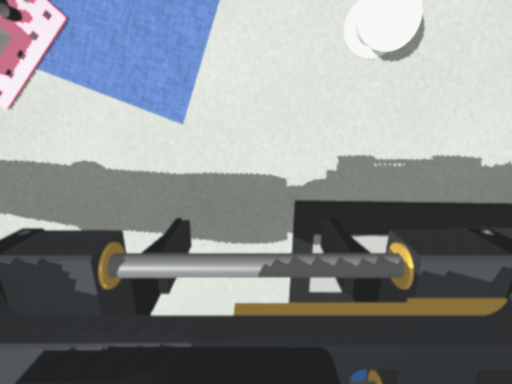

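```bash
python3 - <<'E'
from bench import ctrl
for c in("scene","top"):
  for n in ["fixture","cradle","board_grip","hinge","bolt_grip","keeper","bin_mid","driver_mid","bottle_mid","jar_mid"]:
    print(c,n,[(round(float(d["confidence"]),2),[round(float(v),1) for v in d["at"]]) for d in ctrl.mark_of(c,n)])
E
```

```text
scene fixture [(0.74, [348.3, 203.9])]
scene cradle [(0.71, [352.4, 201.7])]
scene board_grip [(0.84, [144.6, 309.9]), (0.8, [154.8, 132.6]), (0.7, [158.6, 212.0])]
scene hinge [(0.92, [398.4, 176.9])]
scene bolt_grip [(0.91, [395.9, 100.6])]
scene keeper [(0.65, [320.7, 229.8])]
scene bin_mid [(0.55, [399.5, 261.8])]
scene driver_mid [(0.57, [199.4, 219.8]), (0.46, [103.6, 203.2])]
scene bottle_mid [(0.72, [100.9, 204.6]), (0.57, [336.3, 145.2])]
scene jar_mid [(0.79, [335.5, 147.1])]
top fixture [(0.9, [159.3, 185.7])]
top cradle [(0.96, [160.0, 176.6]), (0.32, [309.0, 188.5])]
top board_grip [(0.89, [347.5, 208.7]), (0.82, [368.1, 121.0]), (0.69, [342.4, 310.9])]
top hinge [(0.88, [108.4, 186.2]), (0.41, [160.1, 179.4])]
top bolt_grip [(0.9, [101.9, 187.1]), (0.3, [145.1, 112.2])]
top keeper [(0.68, [201.3, 142.5])]
top bin_mid [(0.68, [143.5, 110.9]), (0.54, [307.6, 189.4])]
top driver_mid [(0.79, [309.9, 190.1])]
top bottle_mid [(0.73, [400.2, 221.3])]
top jar_mid [(0.56, [151.8, 246.8])]
```

The scene shows three boards. In the top view they are green at (347,209), orange at (368,121) and pink at (342,311). Only the green one fits the task, and I'll confirm it in an enlarged crop.

```bash
python3 - <<'E'
import cv2
im=cv2.imread("pics/a_top.png")
cv2.imwrite("pics/b1.png",cv2.resize(im[175:255,300:380],None,fx=7,fy=7,interpolation=cv2.INTER_CUBIC))
cv2.imwrite("pics/b2.png",cv2.resize(im[110:245,75:245],None,fx=4.4,fy=4.4,interpolation=cv2.INTER_CUBIC))
im=cv2.imread("pics/a_scene.png")
cv2.imwrite("pics/b3.png",cv2.resize(im[170:250,135:215],None,fx=7,fy=7,interpolation=cv2.INTER_CUBIC))
cv2.imwrite("pics/b4.png",cv2.resize(im[80:270,270:445],None,fx=3.1,fy=3.1,interpolation=cv2.INTER_CUBIC))
E
```

```text
(no output)
```

View pics/b1.png

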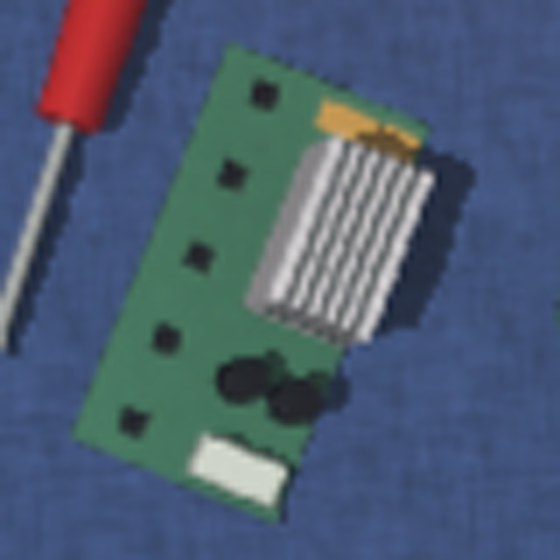

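View pics/b2.png

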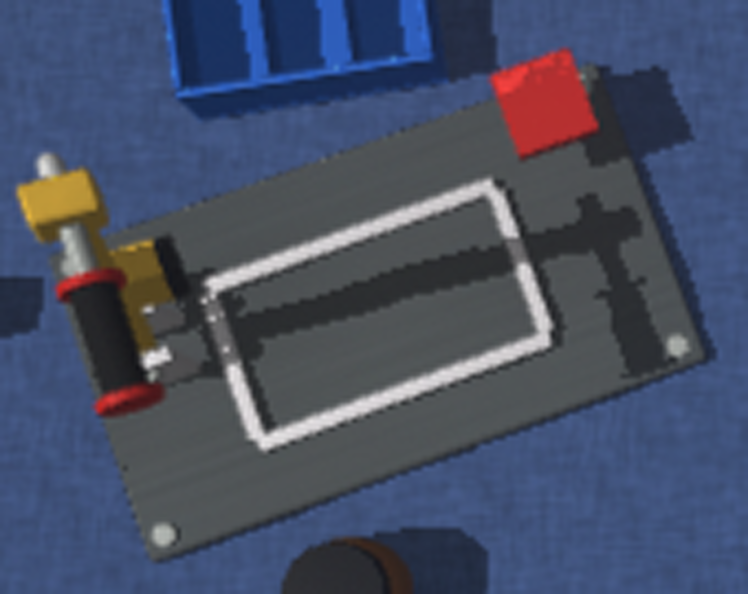

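View pics/b3.png

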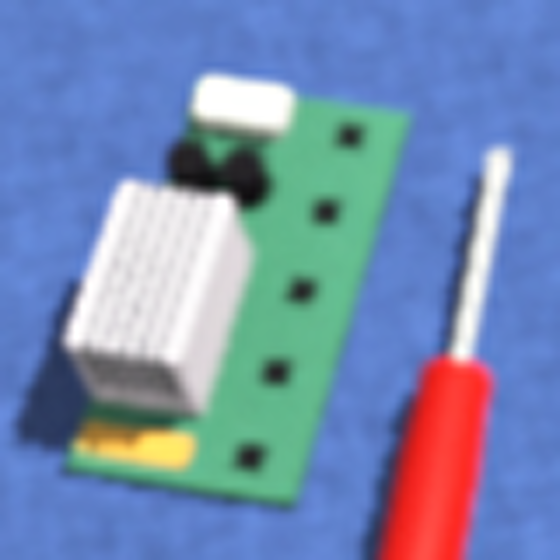

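View pics/b4.png

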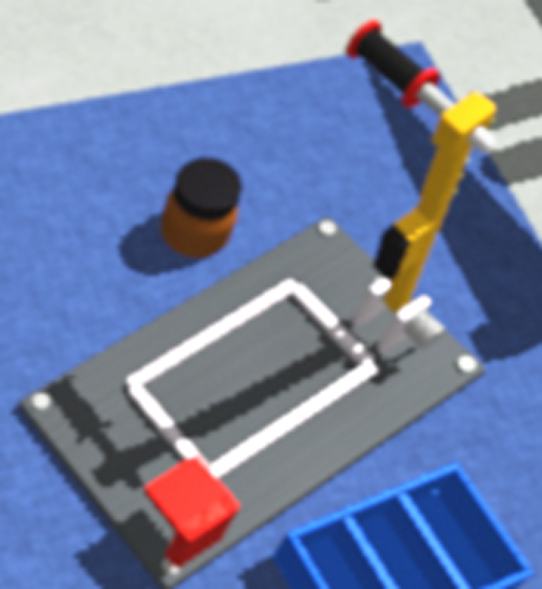

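The crop confirms the green board. The heat sink is towards its upper right in the top view, and the capacitors and white connector are at the lower (+y) end. Next I'll fit the poses from hand-picked corners.

```bash
cat > h.py <<'E'
import numpy as np, cv2
from scipy.optimize import least_squares
from scipy.spatial.transform import Rotation as R
from bench import ctrl
def proj(c,P):
    p=ctrl.camera_params(c);P=np.atleast_2d(P)
    q=P@p["world_to_cam"][:3,:3].T+p["world_to_cam"][:3,3]
    q=q@p["K"].T
    return q[:,:2]/q[:,2:]
def wproj(P,pos,rot):
    p=ctrl.camera_params("wrist");P=np.atleast_2d(P)
    t=(P-pos)@R.from_rotvec(rot).as_matrix()
    H=p["hand_eye"];q=(t-H[:3,3])@H[:3,:3]
    q=q@p["K"].T
    return q[:,:2]/q[:,2:]
def T(v,pts):
    c,s=np.cos(v[2]),np.sin(v[2]);pts=np.atleast_2d(pts).astype(float)
    return np.c_[v[0]+c*pts[:,0]-s*pts[:,1],v[1]+s*pts[:,0]+c*pts[:,1],pts[:,2]]
def un(px,off,f): return (np.array(px)+.5)/f-.5+np.array(off)
def fit(obs,v0):
    def f(v): return np.concatenate([(proj(c,T(v,np.array(P)/1e3))-px).ravel() for c,px,P in obs])
    r=least_squares(f,v0,loss="soft_l1");return r.x,np.round(f(r.x).reshape(-1,2),1)
E
python3 - <<'E'
from h import *
bt=[[38,-75,5],[-38,-75,5],[38,75,5],[-38,75,5]]
hs=[[-18+18,-20-30,45],[-36,-50,45],[0,10,45],[-36,10,45]]
obs=[("top",un([[228,42],[430,123],[75,437],[280,522],[335,137],[435,175],[265,308],[365,342]],(300,175),7),
  bt+[[0,-50,45],[-36,-50,45]]+[[0,10,45],[-36,10,45]]),
 ("scene",un([[412,110],[298,505],[65,470]],(135,170),7),[[38,75,5],[38,-75,5],[-38,-75,5]]),
 ("scene",un([[122,180],[238,192],[65,345],[185,362]],(135,170),7),[[-36,10,45],[0,10,45],[-36,-50,45],[0,-50,45]])]
print(fit(obs[:1],[.45,-.25,1.2]))
print(fit(obs[1:],[.45,-.25,1.2]))
print(fit(obs,[.45,-.25,1.2]))
pl=[[-90,160,12],[-90,-160,12]]
rim=[[49.5,-86.5,20],[-49.5,-86.5,20],[-49.5,86.5,20],[49.5,86.5,20]]
o1=("top",un([[155,555],[705,355],[490,180],[552,342],[263,449],[205,282]],(75,110),4.4),pl+rim)
o2=("scene",un([[20,405],[325,220],[482,372],[125,382],[292,280]],(270,80),3.1),[[-90,-160,12],[-90,160,12],[90,160,12],[-49.5,-86.5,20],[-49.5,86.5,20]])
for o in([o1],[o2],[o1,o2]):
    v,r=fit(o,[.55,.22,.3]);print(v,r)
k=un([[493,78],[572,50],[598,128],[522,157]],(75,110),4.4)
# keeper corner on z=.07
p=ctrl.camera_params("top")
def back(px,z):
    d=np.linalg.inv(p["K"])@[*px,1];Rm=p["world_to_cam"][:3,:3];c=-Rm.T@p["world_to_cam"][:3,3];d=Rm.T@d
    return c+d*(z-c[2])/d[2]
c,s=np.cos(v[2]),np.sin(v[2])
for q in k:
    w=back(q,.07);print("keeper fix",np.round(np.array([[c,s],[-s,c]])@(w[:2]-v[:2]),4))
np.save("fx.npy",v)
E
```

```text
(array([ 0.48505399, -0.2246139 ,  1.1815784 ]), array([[ 0. ,  0.1],
       [-0.1,  0.3],
       [-0.4,  0.4],
       [-0.4,  0.4],
       [-0.2, -0.3],
       [-0.2,  0.1],
       [ 0.7, -1.2],
       [ 0.8, -0.1]]))
(array([ 0.48672752, -0.22106452,  1.1792094 ]), array([[-0.2,  0.2],
       [-0.1, -0.4],
       [ 0.6, -0.4],
       [ 0.5,  0.3],
       [-0.8,  0.8],
       [ 0.6, -0.1],
       [-0.8, -0.1]]))
(array([ 0.48559571, -0.22301489,  1.18353167]), array([[-0.7, -0.1],
       [-0.8,  0.1],
       [-1. ,  0.3],
       [-1. ,  0.1],
       [-1. , -0.6],
       [-1. , -0.2],
       [-0. , -1.4],
       [ 0.1, -0.4],
       [-1.1, -0.1],
       [-0.9, -0.7],
       [-0.2, -0.6],
       [-0.4,  0.1],
       [-1.7,  0.6],
       [-0.3, -0.3],
       [-1.6, -0.4]]))
[0.56666711 0.19931778 0.37139444] [[-0.4  3.6]
 [ 1.2  0.9]
 [ 1.  -2.4]
 [ 1.2 -1.3]
 [-2.   0.3]
 [-2.5 -0.3]]
[0.57171281 0.19936057 0.36399558] [[-2.1 -0.8]
 [-0.2 -1.7]
 [ 1.1 -0.6]
 [-0.2  2.3]
 [ 0.8  1.1]]
[0.56854687 0.19983092 0.36556973] [[-0.9  2.5]
 [ 0.9  0.6]
 [ 0.9 -3. ]
 [ 0.9 -1.9]
 [-2.3 -0.7]
 [-2.7 -1.3]
 [-2.2 -1.8]
 [-0.6 -2.7]
 [ 0.6 -1.9]
 [-0.4  1.2]
 [ 0.5  0. ]]
keeper fix [ 0.0801 -0.1044]
keeper fix [ 0.0799 -0.1482]
keeper fix [ 0.0358 -0.1465]
keeper fix [ 0.0351 -0.1042]
```

```bash
python3 - <<'E'
from h import *
rim=[[49.5,-86.5,20],[-49.5,-86.5,20],[-49.5,86.5,20],[49.5,86.5,20]]
for z in(20,):
  for a,b in((49.5,86.5),):
    rim=[[a,-b,z],[-a,-b,z],[-a,b,z],[a,b,z]]
    o1=("top",un([[490,180],[552,342],[263,449],[205,282]],(75,110),4.4),rim)
    o2=("scene",un([[125,382],[292,280],[380,372]],(270,80),3.1),[[-a,-b,z],[-a,b,z],[a,b,z]])
    for o in([o1],[o2],[o1,o2]):
      v,r=fit(o,[.55,.22,.3]);print(v,r.tolist())
pl=np.array([[-90,160,12],[-90,-160,12],[90,160,12],[90,-160,12]])/1e3
print((proj("top",T(v,pl))-[75,110]+.5)*4.4-.5)
print((proj("scene",T(v,pl))-[270,80]+.5)*3.1-.5)
E
```

```text
[0.56461238 0.19768348 0.35986008] [[2.0, -1.2], [1.8, -0.0], [-1.7, 0.8], [-1.8, 0.1]]
[0.56764919 0.198981   0.34892845] [[-1.0, 0.3], [0.6, 0.1], [0.2, -0.5]]
[0.56582833 0.19922875 0.35532966] [[1.5, -1.6], [1.1, -0.3], [-2.4, 0.2], [-2.4, -0.6], [-1.1, -0.1], [0.2, -0.6], [-0.1, -1.4]]
[[149.34305084 568.82733217]
 [709.68449645 365.72199464]
 [ 47.02300297 258.80936437]
 [599.32676482  65.80974972]]
[[323.37313889 210.10921799]
 [ 11.12462477 394.20226236]
 [482.39397634 365.53842777]
 [159.16012266 584.43406321]]
```

```bash
python3 - <<'E'
from h import *
v=np.array([.567,.199,.36])
for c,off,f,wh in(("top",(75,110),4.4,(170,135)),("scene",(270,80),3.1,(175,190))):
    im=cv2.imread(f"pics/a_{c}.png")[off[1]:off[1]+wh[1],off[0]:off[0]+wh[0]]
    im=cv2.resize(im,None,fx=f,fy=f,interpolation=cv2.INTER_CUBIC)
    for a,b,z,col in((49.5,86.5,20,(0,0,255)),(41.5,78.5,20,(0,255,0)),(90,160,12,(0,255,255))):
        P=np.array([[a,b,z],[a,-b,z],[-a,-b,z],[-a,b,z]])/1e3
        q=(proj(c,T(v,P))-off+.5)*f-.5
        cv2.polylines(im,[q.round().astype(int)],True,col,1)
    cv2.imwrite(f"pics/c_{c}.png",im)
E
```

```text
(no output)
```

View pics/c_top.png

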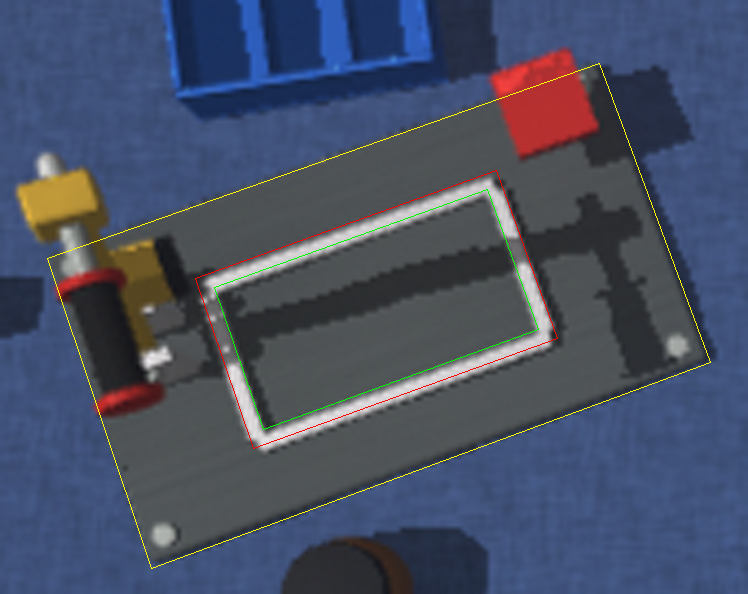

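View pics/c_scene.png

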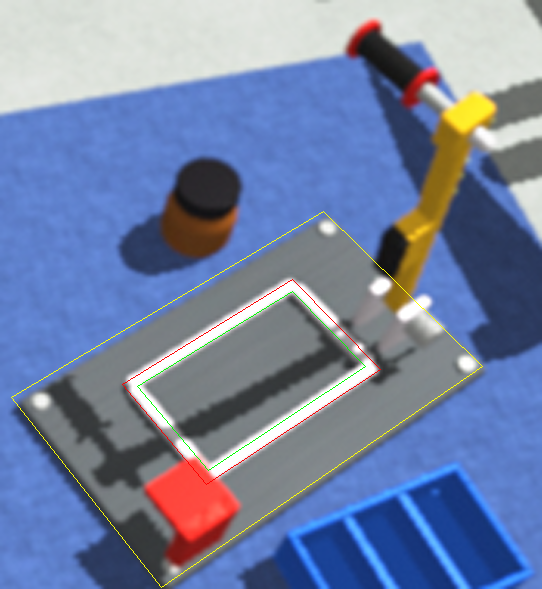

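```bash
cat >> h.py <<'E'
def st():
    s=ctrl.get_state();return s["position"],R.from_rotvec(s["tool_rot"]),s
def goal(p,yaw,flip=False):
    """tool pointing down at grasp point p, jaw dir (tool y) at world yaw"""
    x=np.array([0,0,-1.]);y=np.array([np.cos(yaw),np.sin(yaw),0]);z=np.cross(x,y)
    Rm=np.c_[x,y,z];return np.array(p)-.164*x,R.from_matrix(Rm)
def delta(p,Rg,pos=None,rot=None):
    if pos is None: pos,rot,_=st()
    d=rot.inv();return np.round(d.apply(p-pos)*1e3,1),np.round((d*Rg).as_rotvec(),4)
E
python3 - <<'E'
from h import *
p,r,s=st();print(p,np.round(r.as_matrix(),3),s["time"])
b=np.array([.4855,-.2235,1.182]);g=T(b,[[-.018,-.020,.030]])[0];print("grip",g)
for y in(b[2],b[2]-np.pi):
    G=goal(g+[0,0,.12],y);print(G[0],delta(*G), )
E
```

```text
[ 0.23188316 -0.60724362  0.40479176] [[ 0.     0.357 -0.934]
 [-0.    -0.934 -0.357]
 [-1.     0.     0.   ]] 1.15
grip [ 0.49718397 -0.24773809  0.03      ]
[ 0.49718397 -0.24773809  0.314     ] (array([  90.8, -241.2, -376.1]), array([-2.388e+00,  1.000e-04, -0.000e+00]))
[ 0.49718397 -0.24773809  0.314     ] (array([  90.8, -241.2, -376.1]), array([ 7.536e-01, -0.000e+00, -1.000e-04]))
```

```bash
python3 - <<'E'
from h import *
def tri(a,b):
    f=lambda X:np.r_[proj("top",X)[0]-a,proj("scene",X)[0]-b]
    r=least_squares(f,[.5,0,.05]);return r.x,np.round(r.fun,1)
bo=tri([400.2,221.3],[100.9,204.6]);print("bottle",bo)
print("jar",tri([151.8,246.8],[335.5,147.1]))
print("driver",tri([309.9,190.1],[199.4,219.8]))
print("bin",tri([143.5,110.9],[399.5,261.8]))
print("bolt",tri([101.9,187.1],[395.9,100.6]))
b=np.array([.4855,-.2235,1.182]);c,s=np.cos(b[2]),np.sin(b[2])
g=T(b,[[-.018,-.020,.03]])[0]
print("bottle in grip frame",np.array([[c,s],[-s,c]])@(bo[0][:2]-g[:2]))
E
python3 - <<'E'
import cv2
im=cv2.imread("pics/a_top.png")
cv2.imwrite("pics/d1.png",cv2.resize(im[170:260,320:440],None,fx=6,fy=6,interpolation=cv2.INTER_CUBIC))
E
```

```text
bottle (array([ 0.46658171, -0.36329093,  0.05312622]), array([0., 0., 0., 0.]))
jar (array([0.40776411, 0.21518497, 0.0201406 ]), array([-0.5, -0.2, -0.6,  0. ]))
driver (array([ 0.54177088, -0.15706733,  0.0315809 ]), array([-0.5, -0.1, -0.4, -0. ]))
bin (array([0.73452749, 0.24380973, 0.02668307]), array([-0.7, -0.3, -0.6,  0.1]))
bolt (array([0.51041335, 0.24357564, 0.28335628]), array([-1.2, -0.5, -1.4,  0.1]))
bottle in grip frame [-0.11852922 -0.01548489]
```

View pics/d1.png

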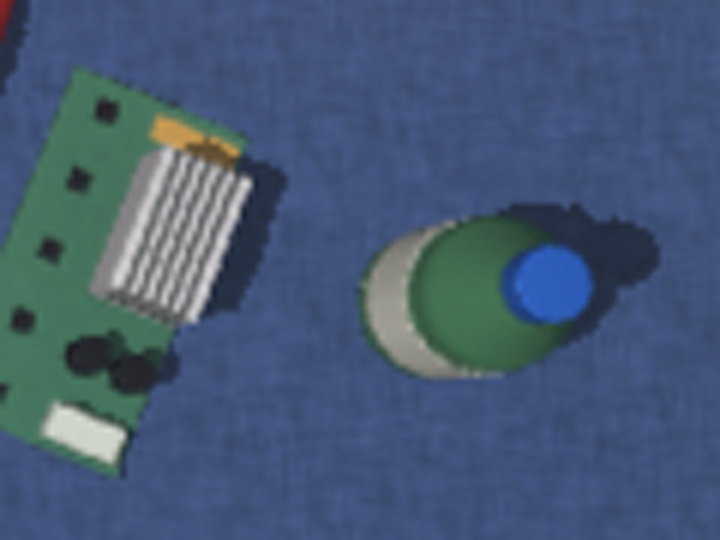

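```bash
cat >> h.py <<'E'
def plan(p1,R1,n,g=87,p0=None,R0=None,show=True):
    """print n rows (interpolated) in tool axes; re-anchored each row against rounding"""
    if p0 is None: p0,R0,_=st()
    rv=(R0.inv()*R1).as_rotvec();p,r=np.array(p0),R0;out=[]
    for i in range(1,n+1):
        pt=p0+(p1-p0)*i/n;rt=R0*R.from_rotvec(rv*i/n)
        d=np.round(r.inv().apply(pt-p)*1e3,1);w=np.round((r.inv()*rt).as_rotvec(),3)
        out.append([*d,*w,g]);p=p+r.apply(d/1e3);r=r*R.from_rotvec(w)
    if show:
        for k in range(0,n,5): print(",\n ".join(",".join(f"{v+0:g}" for v in o) for o in out[k:k+5]),"\n--")
    return p,r
E
python3 - <<'E'
from h import *
b=np.array([.4855,-.2235,1.182]);g=T(b,[[-.003,-.020,.20]])[0]
P,Rr=goal(g,b[2]);p0,r0,_=st()
# force rotation sign negative about tool x: via
R1=r0*R.from_rotvec([-2.388,0,0]);
rv=(r0.inv()*Rr).as_rotvec();print(rv,P)
plan(P,Rr,15)
E
```

```text
[-2.38797166e+00  1.08228049e-04 -6.77419922e-06] [ 0.5028701 -0.2338576  0.364    ]
2.7,-16.8,-25.8,-0.159,0,0,87,
 2.7,-12.5,-28.1,-0.159,0,0,87,
 2.8,-8,-29.7,-0.16,0,0,87,
 2.7,-3,-30.6,-0.159,0,0,87,
 2.7,1.8,-30.7,-0.159,0,0,87 
--
2.7,6.6,-30,-0.159,0,0,87,
 2.7,11.3,-28.6,-0.159,0,0,87,
 2.7,15.7,-26.5,-0.16,0,0,87,
 2.8,19.8,-23.6,-0.159,0,0,87,
 2.7,23.2,-20.2,-0.159,0,0,87 
--
2.7,26.1,-16.2,-0.159,0,0,87,
 2.7,28.3,-11.9,-0.159,0,0,87,
 2.7,29.9,-7.3,-0.16,0,0,87,
 2.7,30.7,-2.5,-0.159,0,0,87,
 2.8,30.6,2.5,-0.159,0,0,87 
--
```

```bash
python3 -m crank '[2.7,-17,-26,-0.159,0,0,87, 2.7,-12.5,-28,-0.159,0,0,87, 2.7,-8,-30,-0.16,0,0,87, 2.7,-3,-30.5,-0.159,0,0,87, 2.7,2,-30.5,-0.159,0,0,87]'
python3 -m crank '[2.7,6.5,-30,-0.159,0,0,87, 2.7,11.5,-28.5,-0.159,0,0,87, 2.7,15.5,-26.5,-0.16,0,0,87, 2.7,20,-23.5,-0.159,0,0,87, 2.7,23,-20,-0.159,0,0,87]'
python3 -m crank '[2.7,26,-16,-0.159,0,0,87, 2.7,28.5,-12,-0.159,0,0,87, 2.7,30,-7.5,-0.16,0,0,87, 2.7,30.5,-2.5,-0.159,0,0,87, 2.7,30.5,2.5,-0.159,0,0,87]'
python3 - <<'E'
from h import *
p,r,s=st();print(p,s["tool_rot"],s["joint_positions"],s["time"])
b=np.array([.4855,-.2235,1.182]);g=T(b,[[-.003,-.020,.20]])[0]
print(delta(*goal(g,b[2])))
p,r,s=st()
im=ctrl.get_image("wrist")[:,:,::-1].copy();cv2.imwrite("pics/e_raw.png",im)
np.savez("e.npz",p=p,r=s["tool_rot"])
for P in([[38,-75,5],[-38,-75,5],[-38,75,5],[38,75,5]],[[0,-50,45],[-36,-50,45],[-36,10,45],[0,10,45]]):
    q=wproj(T(b,np.array(P)/1e3),p,s["tool_rot"])
    cv2.polylines(im,[q.round().astype(int)],True,(0,0,255),1)
cv2.imwrite("pics/e.png",im)
E
```

```text
time: 1.78
position: [0.323, -0.4819, 0.3913]
tool_rot: [1.501, 0.989, -1.501]
ft_force: [0.3, 0.5, -0.1]
grip_width: 0.998
time: 2.4
position: [0.4133, -0.3577, 0.3779]
tool_rot: [0.916, 1.369, -0.916]
ft_force: [-0.4, -0.4, 0.3]
grip_width: 1.001
time: 3.02
position: [0.5034, -0.2335, 0.3644]
tool_rot: [0.301, 1.549, -0.301]
ft_force: [0.2, -0.4, -0.7]
grip_width: 1.002
[ 0.50340689 -0.2334848   0.36439892] [ 0.30067494  1.54932343 -0.30132298] [ 0.91460395  0.18628915 -0.58807936  1.7284052   0.10853266  1.2588825
  1.48828151] 3.025
(array([ 0.4, -0.5, -0.4]), array([0.0051, 0.0005, 0.0003]))
```

View pics/e.png

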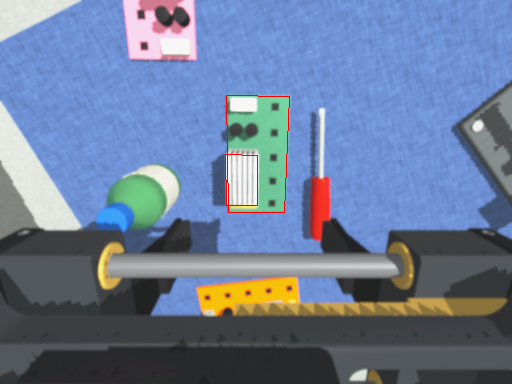

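```bash
python3 -m crank '[33,0,0,0.005,0,0,87, 33,0,0,0,0,0,87, 33,0,0,0,0,0,87, 30,0,0,0,0,0,87, 20,0,0,0,0,0,87]' 40
python3 - <<'E'
from h import *
p,r,s=st();print(p,s["ft_force"],s["time"])
im=ctrl.get_image("wrist")[:,:,::-1].copy();cv2.imwrite("pics/f.png",im)
im=ctrl.get_image("scene")[:,:,::-1].copy();cv2.imwrite("pics/f2.png",cv2.resize(im[80:320,40:300],None,fx=2.5,fy=2.5))
E
```

```text
time: 3.7
position: [0.5025, -0.2344, 0.2139]
tool_rot: [0.31, 1.55, -0.309]
ft_force: [0.0, 0.3, 0.0]
grip_width: 0.997
[ 0.50247331 -0.23438625  0.21388331] [0.04961582 0.33654374 0.03418533] 3.7
```

View pics/f.png

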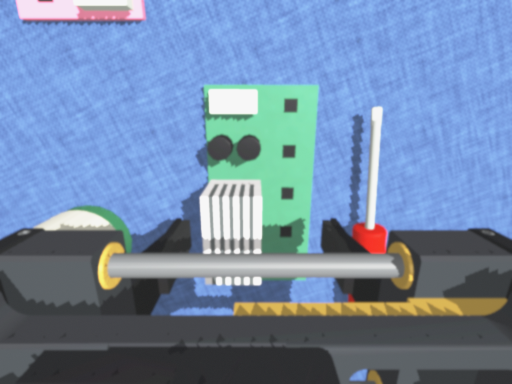

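View pics/f2.png

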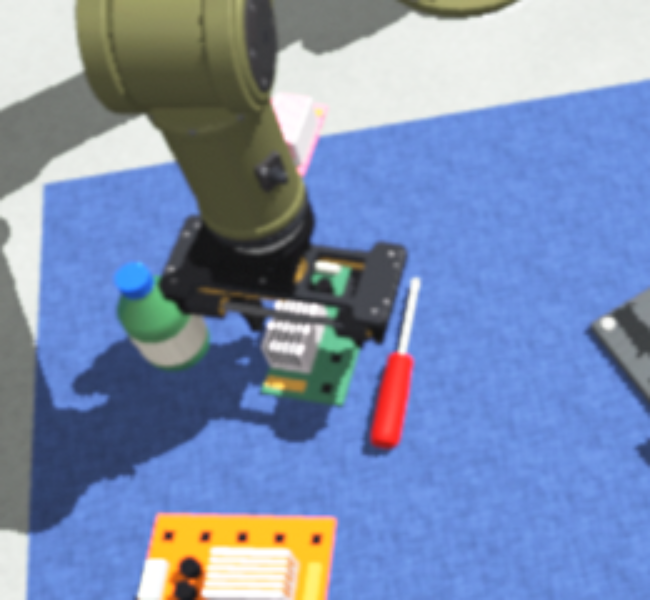

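The view is clear: the heat sink sits between the fingers and the bottle stands beside the gripper body. I'll lower to grasp height and close.

```bash
python3 -m crank '[8,0,0,0,0,0,87, 6,0,0,0,0,0,87, 0,0,0,0,0,0,60, 0,0,0,0,0,0,45, 0,0,0,0,0,0,30]' 40
python3 -m crank '[0,0,0,0,0,0,20, 0,0,0,0,0,0,20, 0,0,0,0,0,0,20, 0,0,0,0,0,0,20, 0,0,0,0,0,0,20]' 40
python3 - <<'E'
from h import *
p,r,s=st();print(p,s["ft_force"],s["time"],s["grip_width"]*87)
im=ctrl.get_image("wrist")[:,:,::-1].copy();cv2.imwrite("pics/g.png",im)
im=ctrl.get_image("scene")[:,:,::-1].copy();cv2.imwrite("pics/g2.png",cv2.resize(im[80:320,40:300],None,fx=2.5,fy=2.5))
E
```

```text
time: 4.42
position: [0.503, -0.2345, 0.2016]
tool_rot: [0.308, 1.548, -0.309]
ft_force: [-0.7, -2.0, 0.8]
grip_width: 0.743
time: 5.05
position: [0.5029, -0.2349, 0.2016]
tool_rot: [0.308, 1.548, -0.31]
ft_force: [-2.5, -4.5, 3.8]
grip_width: 0.41
[ 0.50294142 -0.23490213  0.20161973] [-2.47778878 -4.52085801  3.84350879] 5.05 35.67810737238027
```

View pics/g.png

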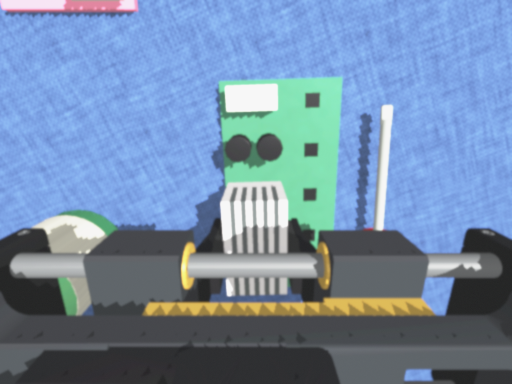

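View pics/g2.png

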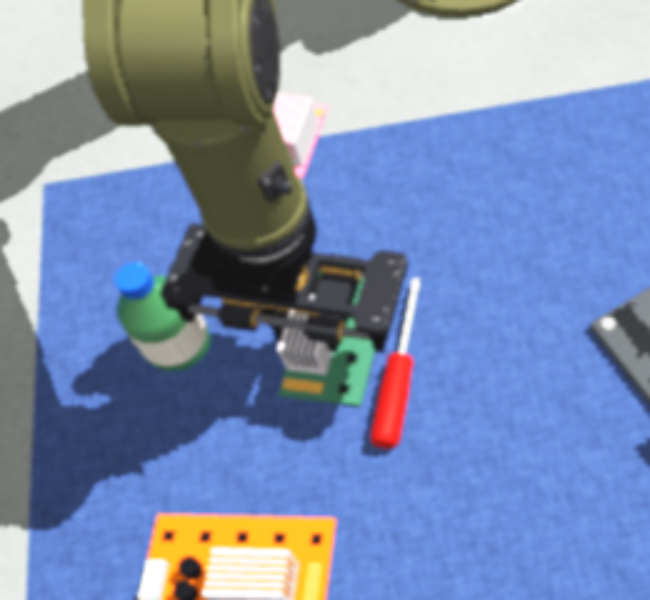

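```bash
python3 -m crank '[-10,0,0,0,0,0,20, -25,0,0,0,0,0,20, -35,0,0,0,0,0,20, -35,0,0,0,0,0,20, -25,0,0,0,0,0,20]' 40
python3 - <<'E'
from h import *
p,r,s=st();print(p,s["ft_force"],s["time"],s["grip_width"]*87)
F=np.array([.567,.1985,.36])
g=T(F,[[-.018,-.130,.287-.164]])[0];P,Rr=goal(g,F[2]);print(P);plan(P,Rr,15,20)
E
```

```text
time: 5.78
position: [0.5032, -0.2324, 0.3322]
tool_rot: [0.309, 1.549, -0.306]
ft_force: [0.3, 0.1, -3.7]
grip_width: 0.415
[ 0.50323534 -0.23240366  0.33218281] [ 0.29221741  0.06057779 -3.72224597] 5.775 36.078295264171416
[0.59594951 0.07049248 0.287     ]
3.1,21,-2,0.055,0,0,20,
 3,20.9,-3.1,0.054,0,0,20,
 3.1,20.7,-4.3,0.055,0,0,20,
 3,20.4,-5.4,0.054,0,0,20,
 3.1,20.1,-6.5,0.055,-0.001,-0.001,20 
--
3,19.7,-7.6,0.055,0,0,20,
 3.1,19.2,-8.7,0.054,0,0,20,
 3,18.8,-9.7,0.055,0,0,20,
 3,18.2,-10.7,0.054,0,0,20,
 3.1,17.6,-11.6,0.055,0,0,20 
--
3,16.9,-12.7,0.055,0,0,20,
 3,16.2,-13.5,0.054,0,-0.001,20,
 3,15.5,-14.4,0.055,0,0,20,
 3.1,14.6,-15.2,0.054,0,0,20,
 3,13.8,-16,0.055,0,0,20 
--
```

```bash
python3 -m crank '[3,21,-2,0.055,0,0,20, 3,21,-3,0.054,0,0,20, 3,20.5,-4.5,0.055,0,0,20, 3,20.5,-5.5,0.054,0,0,20, 3,20,-6.5,0.055,0,0,20]' 40
python3 -m crank '[3,19.5,-7.5,0.055,0,0,20, 3,19,-8.5,0.054,0,0,20, 3,19,-9.5,0.055,0,0,20, 3,18,-10.5,0.054,0,0,20, 3,17.5,-11.5,0.055,0,0,20]' 40
python3 -m crank '[3,17,-12.5,0.055,0,0,20, 3,16,-13.5,0.054,0,0,20, 3,15.5,-14.5,0.055,0,0,20, 3,14.5,-15,0.054,0,0,20, 3,14,-16,0.055,0,0,20]' 40
python3 - <<'E'
from h import *
F=np.array([.567,.1985,.36])
p,r,s=st();print(p,s["ft_force"],s["time"],s["grip_width"]*87)
g=T(F,[[-.018,-.130,.287-.164]])[0];print(delta(*goal(g,F[2])))
np.savez("h.npz",p=p,r=s["tool_rot"])
for c in("wrist","scene","top"):
    im=ctrl.get_image(c)[:,:,::-1].copy();cv2.imwrite(f"pics/h_{c}.png",im)
im=cv2.imread("pics/h_wrist.png")
off,f=(0,0),1.5
im=cv2.resize(im,None,fx=f,fy=f,interpolation=cv2.INTER_CUBIC)
for a,b,z,col in((49.5,86.5,20,(0,0,255)),(41.5,78.5,20,(0,255,0)),(90,160,12,(0,255,255))):
    P=np.array([[a,b,z],[a,-b,z],[-a,-b,z],[-a,b,z]])/1e3
    q=(wproj(T(F,P),p,s["tool_rot"])+.5)*f-.5
    cv2.polylines(im,[q.round().astype(int)],True,col,1)
cv2.imwrite("pics/h2.png",im)
E
```

```text
time: 6.4
position: [0.5336, -0.1308, 0.3153]
tool_rot: [0.524, 1.51, -0.52]
ft_force: [-0.4, 0.4, -3.5]
grip_width: 0.409
time: 7.02
position: [0.5646, -0.031, 0.3003]
tool_rot: [0.734, 1.447, -0.733]
ft_force: [-0.2, 0.1, -3.4]
grip_width: 0.411
time: 7.65
position: [0.5955, 0.0694, 0.2852]
tool_rot: [0.942, 1.361, -0.942]
ft_force: [-0.6, 0.2, -4.3]
grip_width: 0.41
[0.59548629 0.06944612 0.2852153 ] [-0.59692817  0.24705524 -4.30396113] 7.65 35.6592002314089
(array([-1.8,  0.8, -0.8]), array([-0.0021, -0.003 ,  0.002 ]))
```

View pics/h2.png

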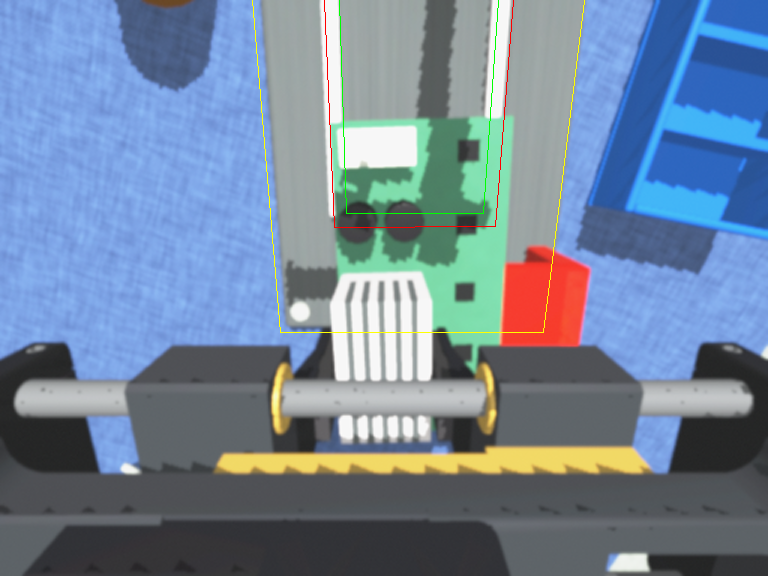

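View pics/h_scene.png

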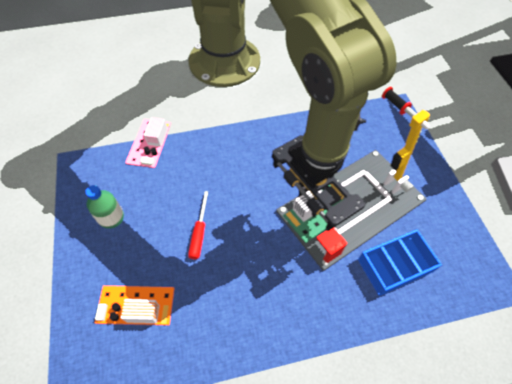

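View pics/h_top.png

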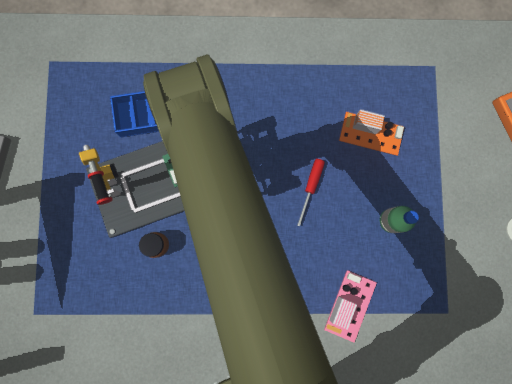

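```bash
python3 - <<'E'
import cv2
im=cv2.imread("pics/h_wrist.png")
cv2.imwrite("pics/h3.png",cv2.resize(im[0:160,160:370],None,fx=3.7,fy=3.7,interpolation=cv2.INTER_CUBIC))
cv2.imwrite("pics/h4.png",cv2.resize(im[130:260,160:410],None,fx=3.2,fy=3.2,interpolation=cv2.INTER_CUBIC))
E
```

```text
(no output)
```

View pics/h3.png

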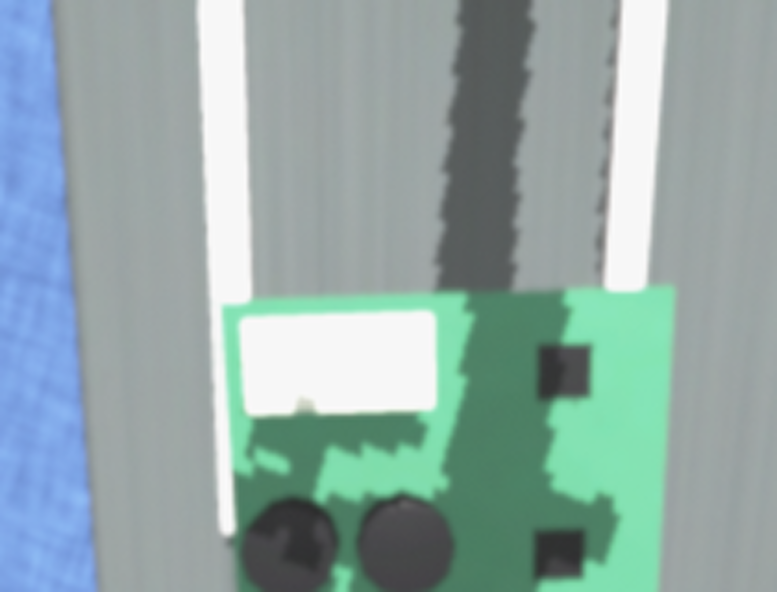

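View pics/h4.png

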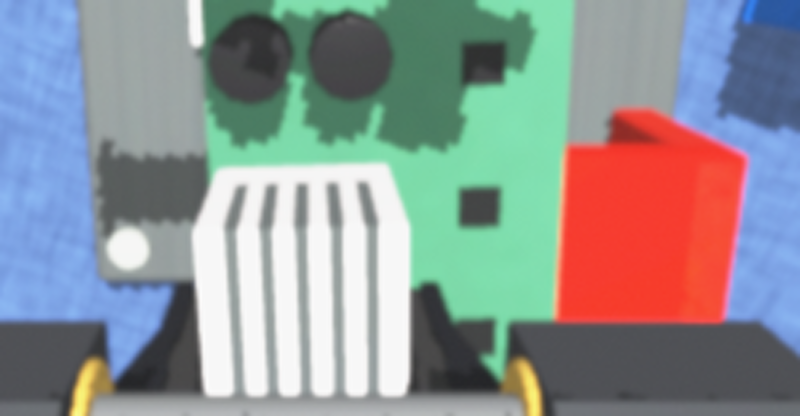

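```bash
cat > fw.py <<'E'
from h import *
D=np.load("h.npz");p,rv=D["p"],D["r"]
a=lambda x,y:un([x,y],(160,0),3.7); c=lambda x,y:un([x,y],(160,130),3.2)
# fixture
pts=[(c(100,280),[-90,-160,12]),(a(220,535),[-49.5,-86.5,20])]
lines=[(a(53,0),-90,12),(a(98,592),-90,12),(a(200,0),-49.5,20),(a(213,290),-49.5,20),(a(668,0),49.5,20),(a(647,290),49.5,20),
 (a(244,0),-41.5,12),(a(252,300),-41.5,12),(a(620,0),41.5,12),(a(605,290),41.5,12)]
def f(v):
    r=[]
    for q,P in pts: r+=list(wproj(T(v[:3],np.array(P)/1e3),p,rv)[0]-q)
    for (q,x,z),y in zip(lines,v[3:]): r+=list(wproj(T(v[:3],[[x/1e3,y,z/1e3]]),p,rv)[0]-q)
    return np.array(r)
r=least_squares(f,np.r_[.567,.1985,.36,np.zeros(len(lines))],loss="soft_l1")
print("fixture",r.x[:3]);print(np.round(f(r.x).reshape(-1,2)[:,0],1),np.round(f(r.x)[:4],1))
F=r.x[:3]
# board in tool
bp=[(a(222,304),[-38,75,5]),(a(675,287),[38,75,5]),(c(218,172),[-36,10,5]),(c(388,163),[0,10,5]),(c(195,232),[-36,10,45]),(c(410,228),[0,10,45])]
bl=[(c(555,322),38,5),(a(659,592),38,5),(a(237,592),-38,5)]
N=R.from_matrix(np.array([[0,0,-1],[1,0,0],[0,-1,0.]]))  # cols: board axes in tool
K=ctrl.camera_params("wrist")
def wp(P):
    H=K["hand_eye"];q=(P-H[:3,3])@H[:3,:3]@K["K"].T;return q[:,:2]/q[:,2:]
def bt(v,P): # v: rotvec(board), centre-of-underside shift in board nominal axes (grip at tool (164,0,0))
    P=np.atleast_2d(P)/1e3
    P=R.from_rotvec(v[:3]).apply(P-np.array([-.018,-.020,.036]))+v[3:6]
    return N.apply(P)+[.164,0,0]
def fb(v):
    r=[]
    for q,P in bp: r+=list(wp(bt(v,P))[0]-q)
    for (q,x,z),y in zip(bl,v[6:]): r+=list(wp(bt(v,np.array([x,y*1e3,z])))[0]-q)
    return np.r_[r,v[0]/.01,v[1]/.003,v[5]/.002]
s=least_squares(fb,np.zeros(9),loss="soft_l1");print("board rot",s.x[:3],"shift mm",s.x[3:6]*1e3);print(np.round(fb(s.x).reshape(-1)[:18].reshape(-1,2),1))
print("tilt res",fb(s.x)[18:])
# board pose in world
Rt=R.from_rotvec(rv);W=lambda P:p+Rt.apply(bt(s.x,np.array(P)))
o=W([0,0,0])[0];gx=(W([0,1,0])-W([0,0,0]))[0];gp=W([-18,-20,25])[0]
yaw=np.arctan2(-gx[0],gx[1]);print("board centre",o,"yaw",yaw,"grip",gp)
ax=(W([1,0,0])-W([0,0,0]))[0];print("tilts x,y",ax[2]*1e3,gx[2]*1e3)
cc,ss=np.cos(F[2]),np.sin(F[2])
print("board centre in fixture",np.array([[cc,ss],[-ss,cc]])@(o[:2]-F[:2]),"yaw err",yaw-F[2])
E
python3 fw.py
```

```text
Traceback (most recent call last):
  File "fw.py", line 13, in <module>
    r=least_squares(f,np.r_[.567,.1985,.36,np.zeros(len(lines))],loss="soft_l1")
  File "fw.py", line 11, in f
    for (q,x,z),y in zip(lines,v[3:]): r+=list(wproj(T(v[:3],[[x/1e3,y,z/1e3]]),p,rv)[0]-q)
                                               ~~~~~^^^^^^^^^^^^^^^^^^^^^^^^^^^^^^^^^
  File "h.py", line 11, in wproj
    p=ctrl.camera_params("wrist");P=np.atleast_2d(P)
ValueError: time passes only in moves, steps and waits
```

```bash
python3 - <<'E'
s=open("h.py").read()
s=s.replace("def proj(","_C={}\ndef cp(c):\n    if c not in _C: _C[c]=ctrl.camera_params(c)\n    return _C[c]\ndef proj(",1).replace("p=ctrl.camera_params(c);","p=cp(c);").replace('p=ctrl.camera_params("wrist");','p=cp("wrist");')
open("h.py","w").write(s)
E
python3 fw.py
```

```text
fixture [0.56348235 0.2047654  0.38569227]
[-1.8  4.2 -7.8 -3.   0.6  1.9 -0.9  0.6 -0.3  1.8 -0.5  0.3] [-1.8 -0.3  4.2  0.3]
board rot [-0.00225139  0.00010896  0.0292932 ] shift mm [ 0.57722492  2.38199273 -1.16232839]
[[-0.8 -0.5]
 [ 0.4  0.2]
 [ 0.4 -0.4]
 [-0.2  1. ]
 [ 0.3  0.3]
 [-0.4 -0.3]
 [ 0.3  0. ]
 [-0.2 -0. ]
 [ 0.1 -0. ]]
tilt res [-0.22513924  0.0363205  -0.5811642 ]
board centre [0.60374437 0.09753965 0.08403882] yaw 0.38714625251805956 grip [0.59468303 0.07222501 0.10906004]
tilts x,y -0.002071065252629012 0.0007999164211569543
board centre in fixture [-0.0030341  -0.11449535] yaw err 0.0014539827790465143
```

```bash
python3 - <<'E'
s=open("fw.py").read()
s=s.replace("(a(53,0),-90,12),(a(98,592),-90,12),","")
s=s.replace("pts=[(c(100,280),[-90,-160,12]),","pts=[")
open("fw2.py","w").write(s)
E
python3 fw2.py
python3 - <<'E'
import cv2
im=cv2.imread("pics/h_wrist.png")
cv2.imwrite("pics/h5.png",cv2.resize(im[120:160,200:250],None,fx=12,fy=12,interpolation=cv2.INTER_NEAREST))
E
```

```text
fixture [0.56345795 0.20346202 0.35536313]
[ 0.7  1.1  0.3 -0.5 -1.1  0.3  0.1  0.  -1.3] [ 0.7 -0.   1.1 -0. ]
board rot [-0.00225139  0.00010896  0.0292932 ] shift mm [ 0.57722492  2.38199273 -1.16232839]
[[-0.8 -0.5]
 [ 0.4  0.2]
 [ 0.4 -0.4]
 [-0.2  1. ]
 [ 0.3  0.3]
 [-0.4 -0.3]
 [ 0.3  0. ]
 [-0.2 -0. ]
 [ 0.1 -0. ]]
tilt res [-0.22513924  0.0363205  -0.5811642 ]
board centre [0.60374437 0.09753965 0.08403882] yaw 0.38714625251805956 grip [0.59468303 0.07222501 0.10906004]
tilts x,y -0.002071065252629012 0.0007999164211569543
board centre in fixture [ 0.00091567 -0.11332125] yaw err 0.03178311912720516
```

View pics/h5.png

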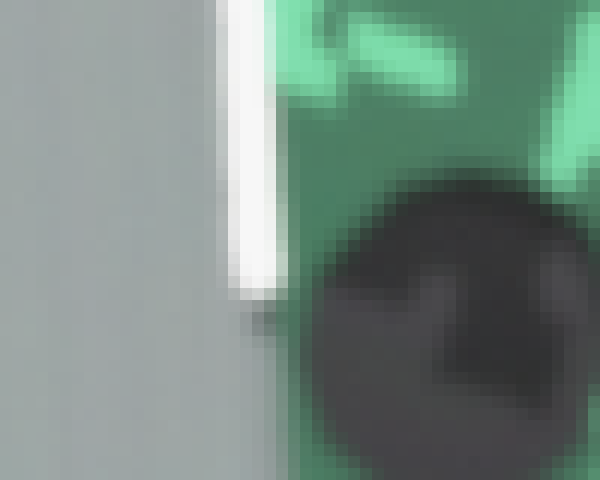

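```bash
python3 -m crank '[0,0,-10,0.03,0,0,20, 0,-1,-20,0,0,0,20, 0,-1,-20,0,0,0,20, 0,-1,-20,0,0,0,20, 0,-1,-10,0,0,0,20]' 40
python3 - <<'E'
from h import *
p,r,s=st();print(p,s["tool_rot"],s["ft_force"],s["time"],s["grip_width"]*87)
np.savez("i.npz",p=p,r=s["tool_rot"])
for c in("wrist","scene"):
    im=ctrl.get_image(c)[:,:,::-1].copy();cv2.imwrite(f"pics/i_{c}.png",im)
im=cv2.imread("pics/i_wrist.png")
cv2.imwrite("pics/i3.png",cv2.resize(im[0:210,160:400],None,fx=2.8,fy=2.8,interpolation=cv2.INTER_CUBIC))
im=cv2.imread("pics/i_scene.png")
cv2.imwrite("pics/i4.png",cv2.resize(im[70:270,230:450],None,fx=2.8,fy=2.8,interpolation=cv2.INTER_CUBIC))
E
```

```text
time: 8.43
position: [0.5655, 0.1439, 0.2864]
tool_rot: [0.962, 1.348, -0.962]
ft_force: [0.1, -1.2, -3.6]
grip_width: 0.415
[0.56551835 0.14387744 0.28641608] [ 0.96234928  1.34810838 -0.96168853] [ 0.0814632  -1.22564914 -3.57219652] 8.425 36.12486186428947
```

View pics/i3.png

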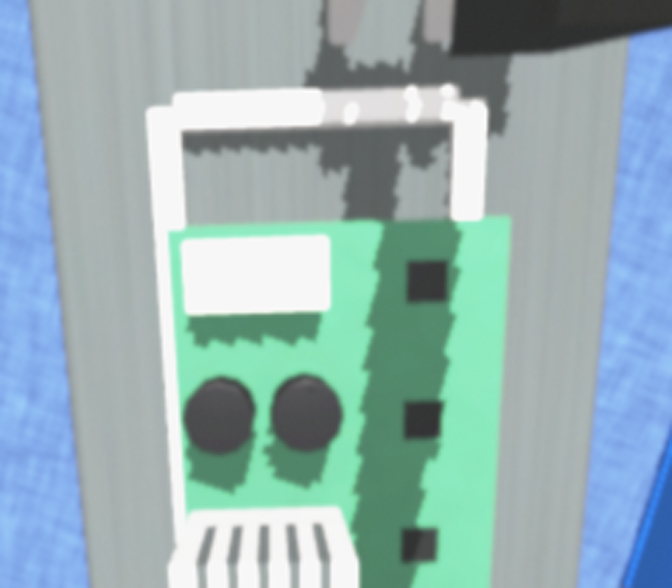

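View pics/i4.png

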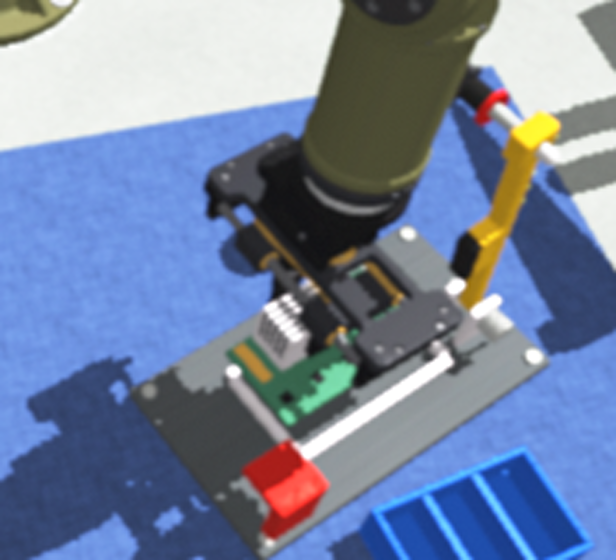

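```bash
cat > fw3.py <<'E'
from h import *
import sys
D=np.load("i.npz");p,rv=D["p"],D["r"]
a=lambda x,y:un([x,y],(160,0),2.8)
# (px, axis fixed 'x'/'y', value, z)
L=[(a(147,110),0,-49.5,20),(a(165,350),0,-49.5,20),(a(487,103),0,49.5,20),(a(483,218),0,49.5,20),
 (a(182,132),0,-41.5,12),(a(186,228),0,-41.5,12),(a(453,130),0,41.5,12),(a(450,218),0,41.5,12),
 (a(175,96),1,86.5,20),(a(320,90),1,86.5,20),(a(445,86),1,86.5,20),(a(190,129),1,78.5,12),(a(320,126),1,78.5,12),(a(440,122),1,78.5,12)]
def f(v):
    r=[]
    for (q,k,x,z),y in zip(L,v[3:]):
        P=[x/1e3,y,z/1e3] if k==0 else [y,x/1e3,z/1e3]
        r+=list(wproj(T(v[:3],[P]),p,rv)[0]-q)
    return np.array(r)
r=least_squares(f,np.r_[.567,.1985,.36,np.zeros(len(L))],loss="soft_l1")
F=r.x[:3];print("fixture",F);print(np.round(f(r.x).reshape(-1,2),1).tolist())
bp=[(a(168,230),[-38,75,5]),(a(511,215),[38,75,5]),(a(197,512),[-36,10,5]),(a(337,506),[0,10,5]),(a(170,560),[-36,10,45]),(a(358,553),[0,10,45])]
bl=[(a(491,580),38,5),(a(501,400),38,5)]
N=R.from_matrix(np.array([[0,0,-1],[1,0,0],[0,-1,0.]]))
K=cp("wrist")
def wp(P):
    H=K["hand_eye"];q=(P-H[:3,3])@H[:3,:3]@K["K"].T;return q[:,:2]/q[:,2:]
def bt(v,P):
    P=np.atleast_2d(P)/1e3
    P=R.from_rotvec(v[:3]).apply(P-np.array([-.018,-.020,.036]))+v[3:6]
    return N.apply(P)+[.164,0,0]
def fb(v):
    r=[]
    for q,P in bp: r+=list(wp(bt(v,P))[0]-q)
    for (q,x,z),y in zip(bl,v[6:]): r+=list(wp(bt(v,np.array([x,y*1e3,z])))[0]-q)
    return np.r_[r,v[0]/.01,v[1]/.003,v[5]/.002]
s=least_squares(fb,np.zeros(8),loss="soft_l1");print("board rot",s.x[:3],"shift mm",s.x[3:6]*1e3);print(np.round(fb(s.x)[:16].reshape(-1,2),1).tolist())
Rt=R.from_rotvec(rv);W=lambda P:p+Rt.apply(bt(s.x,np.array(P)))
o=W([0,0,0])[0];gx=(W([0,1,0])-W([0,0,0]))[0]
yaw=np.arctan2(-gx[0],gx[1]);ax=(W([1,0,0])-W([0,0,0]))[0];print("tilts x,y",ax[2]*1e3,gx[2]*1e3,"under z",o[2])
cc,ss=np.cos(F[2]),np.sin(F[2])
print("board centre in fixture mm",np.array([[cc,ss],[-ss,cc]])@(o[:2]-F[:2])*1e3,"yaw err",yaw-F[2])
ty=Rt.apply([0,1,0]);print("tool yaw",np.arctan2(ty[1],ty[0]))
E
python3 fw3.py
```

```text
fixture [0.56426646 0.2013654  0.36013376]
[[1.2, -0.1], [0.5, -0.0], [-0.1, -0.0], [-0.7, -0.0], [-0.2, 0.0], [0.3, -0.0], [-0.3, -0.0], [-0.4, -0.0], [-0.0, -0.6], [-0.0, -0.1], [-0.0, -0.1], [0.0, 0.6], [0.0, 0.1], [0.0, 0.2]]
board rot [-0.01491532 -0.00069304  0.03124244] shift mm [ 0.82348712  3.35134205 -1.73196188]
[[-0.3, -1.1], [-0.3, 0.2], [-1.4, -0.6], [1.0, -0.0], [1.1, 0.4], [0.1, 0.9], [-0.1, -0.0], [-0.2, -0.0]]
tilts x,y 0.0006321246815710335 -0.014462502971157587 under z 0.08441173301196
board centre in fixture mm [ -0.15695162 -31.32305002] yaw err 0.002133398064571801
tool yaw 0.33103006499777166
```

```bash
python3 -m crank '[0,-0.4,-8,0,0,0,20, 0,-0.4,-9,0,0,0,20, 0,0,-8,0,0,0,20, 0,0,-6.3,0,0,0,20, 0,0,0,0,0,0,20]' 40
python3 - <<'E'
from h import *
p,r,s=st();print(p,s["tool_rot"],s["ft_force"],s["time"],s["grip_width"]*87)
np.savez("j.npz",p=p,r=s["tool_rot"])
for c in("wrist","scene"):
    im=ctrl.get_image(c)[:,:,::-1].copy();cv2.imwrite(f"pics/j_{c}.png",im)
im=cv2.imread("pics/j_wrist.png")
cv2.imwrite("pics/j3.png",cv2.resize(im[0:210,160:400],None,fx=2.8,fy=2.8,interpolation=cv2.INTER_CUBIC))
im=cv2.imread("pics/j_scene.png")
cv2.imwrite("pics/j4.png",cv2.resize(im[70:270,230:450],None,fx=2.8,fy=2.8,interpolation=cv2.INTER_CUBIC))
E
```

```text
time: 9.15
position: [0.5554, 0.1717, 0.2863]
tool_rot: [0.963, 1.347, -0.963]
ft_force: [-0.3, -0.6, -2.8]
grip_width: 0.414
[0.55540091 0.17169881 0.28626279] [ 0.96346088  1.34730185 -0.96324227] [-0.26632114 -0.60436512 -2.84488729] 9.15 36.00395002079245
```

View pics/j3.png

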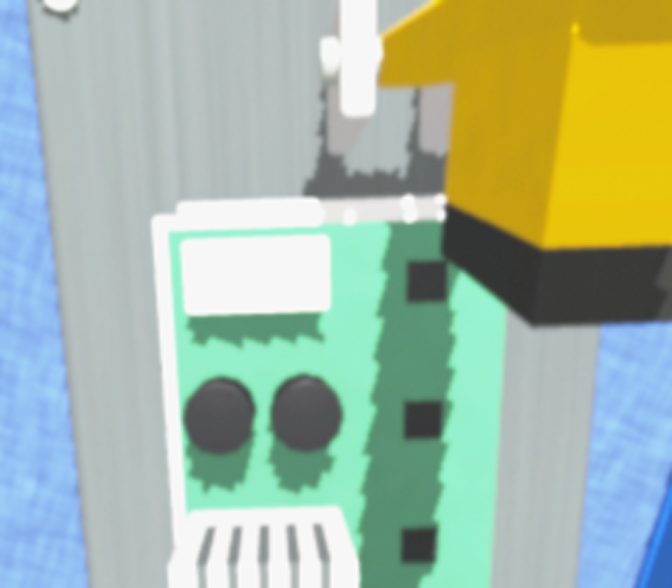

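View pics/j4.png

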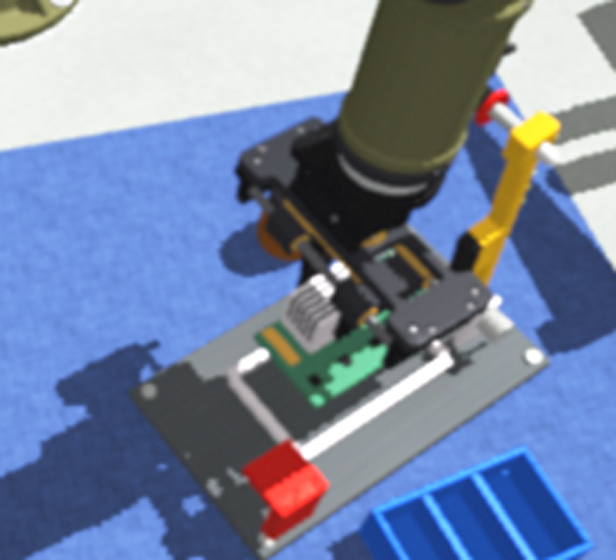

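```bash
python3 - <<'E'
s=open("fw3.py").read()
s=s.replace('np.load("i.npz")','np.load("j.npz")')
i=s.index("L=[");j=s.index("def f(v)")
s=s[:i]+"""L=[(a(152,218),0,-49.5,20),(a(176,500),0,-49.5,20),(a(180,206),1,86.5,20),(a(250,203),1,86.5,20),(a(318,200),1,86.5,20),(a(430,197),1,86.5,20)]
"""+s[j:]
i=s.index("bp=[");j=s.index("N=R.from")
s=s[:i]+"""bp=[(a(168,232),[-38,75,5]),(a(197,512),[-36,10,5]),(a(337,506),[0,10,5]),(a(170,560),[-36,10,45]),(a(358,553),[0,10,45])]
bl=[(a(491,580),38,5),(a(500,400),38,5)]
"""+s[j:]
s=s.replace("np.zeros(8)","np.zeros(8)").replace("[:16]","[:14]")
open("fw4.py","w").write(s)
E
python3 fw4.py
python3 - <<'E'
from h import *
p,r,_=st();F=np.array([.5643,.2014,.360])
print("mark: TCP fixture", )
c,s=np.cos(F[2]),np.sin(F[2]);print(np.array([[c,s],[-s,c]])@(p[:2]-F[:2])*1e3)
E
```

```text
fixture [0.5642834  0.20092481 0.36950025]
[[0.3, -0.0], [-0.4, 0.0], [0.0, 0.2], [0.0, 0.1], [0.0, 0.2], [-0.0, -0.5]]
board rot [-0.01853957 -0.00065311  0.03490583] shift mm [ 0.97173552  3.13720798 -2.38461414]
[[-0.4, -0.9], [-1.2, -0.3], [0.9, 0.1], [1.3, 0.3], [0.0, 0.7], [-0.2, -0.0], [-0.4, -0.0]]
tilts x,y 0.00036197553957006967 -0.01835651115056347 under z 0.08352425698296093
board centre in fixture mm [ 0.38120784 -1.67934929] yaw err -0.005357004783250852
tool yaw 0.3292400714524544
mark: TCP fixture
[-18.76693896 -25.68436694]
```

```bash
python3 -m crank '[5,0,-1.7,0,0,0,20, 15,-0.3,0,0,0,0,20, 20,0,0,0,0,0,20, 15,0,0,0,0,0,20, 3,0,0,0,0,0,20]' 40
python3 - <<'E'
from h import *
p,r,s=st();print(p,s["tool_rot"],s["ft_force"],s["time"])
F=np.array([.5643,.2014,.360]);c,q=np.cos(F[2]),np.sin(F[2]);print(np.array([[c,q],[-q,c]])@(p[:2]-F[:2])*1e3)
im=ctrl.get_image("wrist")[:,:,::-1].copy();cv2.imwrite("pics/k.png",cv2.resize(im[0:240,140:400],None,fx=2.4,fy=2.4,interpolation=cv2.INTER_CUBIC))
E
```

```text
time: 9.88
position: [0.5541, 0.1721, 0.2261]
tool_rot: [0.962, 1.349, -0.967]
ft_force: [-0.1, -1.1, -3.3]
grip_width: 0.411
[0.55410988 0.17210027 0.22606226] [ 0.96237365  1.34925266 -0.96665432] [-0.1474901  -1.14634646 -3.29544876] 9.875
[-19.85843537 -23.83180565]
```

View pics/k.png

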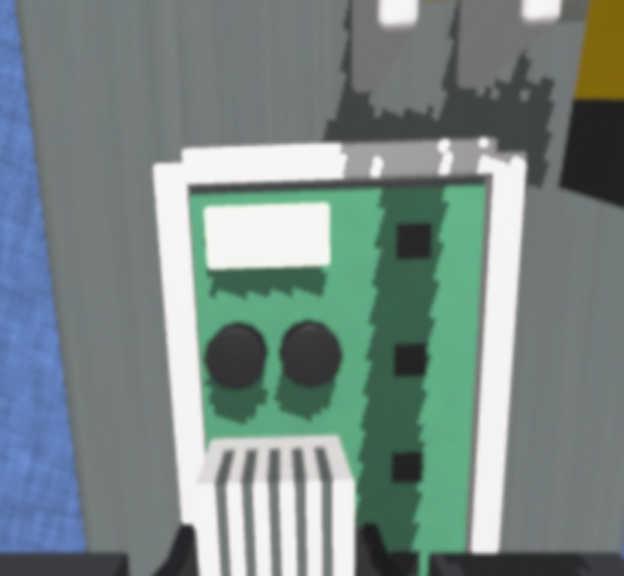

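```bash
python3 -m crank '[0,0.8,0,0,0,0,20, 5,0,0,0,0,0,20, 4,0,0,0,0,0,20, 2.5,0,0,0,0,0,20, 0,0,0,0,0,0,20]' 40
python3 - <<'E'
from h import *
p,r,s=st();print(p,s["tool_rot"],s["ft_force"],s["torque"],s["time"])
im=ctrl.get_image("wrist")[:,:,::-1].copy();cv2.imwrite("pics/l.png",cv2.resize(im[0:240,140:400],None,fx=2.4,fy=2.4,interpolation=cv2.INTER_CUBIC))
E
```

```text
time: 10.55
position: [0.5555, 0.1727, 0.2164]
tool_rot: [0.964, 1.347, -0.965]
ft_force: [-0.3, -0.6, -3.0]
grip_width: 0.414
[0.5554637  0.17265125 0.21644571] [ 0.96385709  1.347037   -0.96463732] [-0.32412672 -0.56786878 -3.03084919] [ 0.01510515 -0.1145382   0.03453984] 10.55
```

View pics/l.png

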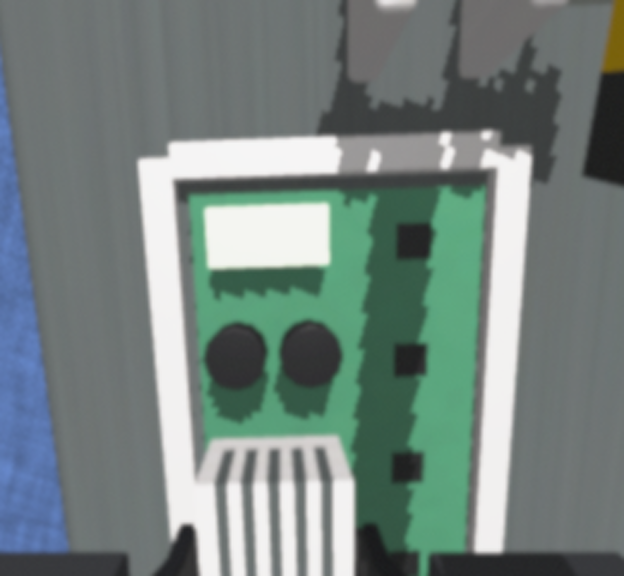

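```bash
python3 -m crank '[1,0,0,0,0,0,20, 1,0,0,0,0,0,20, 1,0,0,0,0,0,20, 0,0,0,0,0,0,20, 0,0,0,0,0,0,20]' 40
```

```text
time: 11.22
position: [0.5556, 0.1727, 0.2137]
tool_rot: [0.964, 1.347, -0.964]
ft_force: [0.3, -0.1, -2.3]
grip_width: 0.411
```

```bash
python3 -m crank '[1,0,0,0,0,0,20, 0,0,0,0,0,0,20, 1,0,0,0,0,0,20, 0,0,0,0,0,0,20, 0,0,0,0,0,0,20]' 40
```

```text
time: 11.85
position: [0.5557, 0.1729, 0.2136]
tool_rot: [0.964, 1.346, -0.965]
ft_force: [-5.1, -2.5, 12.4]
grip_width: 0.411
```

```bash
python3 -m crank '[-0.5,0,0,0,0,0,40, 0,0,0,0,0,0,48, 0,0,0,0,0,0,56, 0,0,0,0,0,0,56, 0,0,0,0,0,0,56]'
python3 -m crank '[-5,0,0,0,0,0,56, -15,0,0,0,0,0,56, -20,0,0,0,0,0,56, -20,0,0,0,0,0,56, -10,0,0,0,0,0,56]'
python3 - <<'E'
from h import *
p,r,s=st();print(p,s["tool_rot"],s["ft_force"],s["time"])
im=ctrl.get_image("wrist")[:,:,::-1].copy();cv2.imwrite("pics/m.png",im)
E
```

```text
time: 12.48
position: [0.5556, 0.1727, 0.2121]
tool_rot: [0.964, 1.347, -0.964]
ft_force: [0.4, 0.4, 0.8]
grip_width: 0.64
time: 13.1
position: [0.5561, 0.173, 0.2847]
tool_rot: [0.966, 1.344, -0.962]
ft_force: [0.3, -0.1, -0.5]
grip_width: 0.641
[0.5560766  0.17302308 0.28470741] [ 0.96567627  1.34433498 -0.96213609] [ 0.29216461 -0.14527819 -0.54102568] 13.1
```

View pics/m.png

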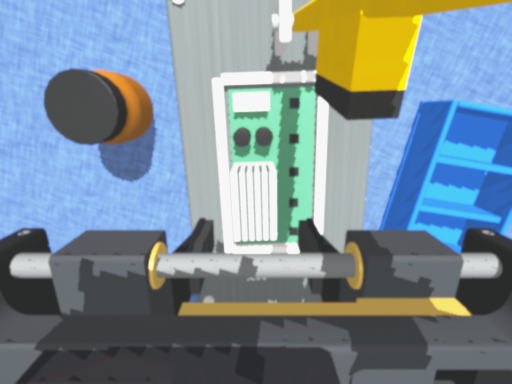

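```bash
python3 - <<'E'
from h import *
F=np.array([.5643,.2012,.362])
g=T(F,[[-.018,-.110,.530-.164]])[0];_,R0=goal(g,.331);P1=g+[0,0,.164]
a,b=plan(P1,R0,5,60)
g2=T(F,[[-.036,.060,.530-.164]])[0];P,Rr=goal(g2,F[2]+np.pi/2);print(P)
plan(P,Rr,10,60,a,b)
print(st()[2]["joint_positions"])
E
```

```text
-48.9,0.7,17.3,-0.001,0,-0.001,60,
 -49,0.6,17.4,0,0,-0.001,60,
 -48.9,0.5,17.3,-0.001,0.001,0,60,
 -48.9,0.6,17.3,0,0,-0.001,60,
 -49,0.5,17.3,-0.001,0,-0.001,60 
--
[0.50938443 0.24456219 0.53      ]
0,-2.3,-16.9,-0.16,0,0,60,
 0,0.4,-17.1,-0.16,0,0,60,
 0,3.1,-16.8,-0.161,0,0,60,
 0,5.8,-16.1,-0.16,0,0,60,
 0,8.2,-15,-0.16,0,0,60 
--
0,10.6,-13.5,-0.16,0,0,60,
 0,12.5,-11.6,-0.16,0,0,60,
 0,14.2,-9.4,-0.16,0,0,60,
 0.1,15.6,-7.1,-0.161,0,0,60,
 0,16.5,-4.5,-0.16,0,0,60 
--
[ 0.22307998  0.33895972 -0.67541342  1.74874529  0.23319099  1.13108018
 -0.19592156]
```

```bash
python3 -m crank '[-49,0.6,17.5,-0.001,0,-0.001,60, -49,0.6,17.5,0,0,-0.001,60, -49,0.6,17.5,-0.001,0,0,60, -49,0.6,17.5,0,0,-0.001,60, -49,0.6,17,-0.001,0,-0.001,60]'
python3 -m crank '[0,-2.3,-17,-0.16,0,0,60, 0,0.4,-17,-0.16,0,0,60, 0,3,-17,-0.16,0,0,60, 0,6,-16,-0.16,0,0,60, 0,8,-15,-0.16,0,0,60]'
python3 -m crank '[0,10.5,-13.5,-0.16,0,0,60, 0,12.5,-11.5,-0.16,0,0,60, 0,14,-9.5,-0.16,0,0,60, 0,15.5,-7,-0.16,0,0,60, 0,16.5,-4.5,-0.16,0,0,60]'
python3 - <<'E'
from h import *
F=np.array([.5643,.2012,.362])
p,r,s=st();print(p,s["tool_rot"],s["joint_positions"],s["time"])
g2=T(F,[[-.036,.060,.530-.164]])[0];print(delta(*goal(g2,F[2]+np.pi/2)))
np.savez("n.npz",p=p,r=s["tool_rot"])
for c in("wrist","scene","top"):
    im=ctrl.get_image(c)[:,:,::-1].copy();cv2.imwrite(f"pics/n_{c}.png",im)
E
```

```text
time: 13.78
position: [0.5868, 0.0908, 0.5287]
tool_rot: [0.959, 1.35, -0.966]
ft_force: [1.2, -0.2, 0.3]
grip_width: 0.688
time: 14.4
position: [0.548, 0.1682, 0.527]
tool_rot: [0.339, 1.548, -0.343]
ft_force: [0.4, 0.3, -0.4]
grip_width: 0.689
time: 15.02
position: [0.5095, 0.2441, 0.527]
tool_rot: [-0.288, 1.556, 0.286]
ft_force: [0.1, 0.1, 0.1]
grip_width: 0.687
[0.509524   0.24413155 0.52703582] [-0.28769399  1.55630568  0.2861361 ] [ 0.31057234  0.20492435 -0.94105954  1.43367393  0.16419138  1.59048372
  1.31835791] 15.025
(array([-3. ,  0.5,  0. ]), array([ 0.0034, -0.0047,  0.0001]))
```

View pics/n_wrist.png

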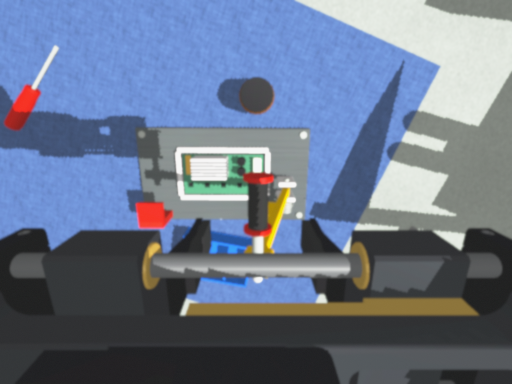

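View pics/n_scene.png

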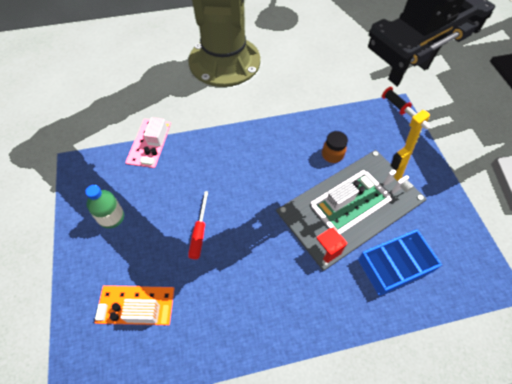

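```bash
python3 - <<'E'
from h import *
F=np.array([.5643,.2012,.362]);D=np.load("n.npz")
for x in(-46,-40,-36,-30):
    q=wproj(T(F,np.array([[x-22,62.4,284],[x,62.4,284],[x+22,62.4,284]])/1e3),D["p"],D["r"]);print(x,np.round(q,1).tolist())
im=cv2.imread("pics/n_wrist.png");cv2.imwrite("pics/n2.png",cv2.resize(im[140:290,180:340],None,fx=4,fy=4,interpolation=cv2.INTER_CUBIC))
E
```

```text
-46 [[257.6, 167.7], [257.5, 192.3], [257.3, 215.7]]
-40 [[257.6, 174.5], [257.4, 198.8], [257.3, 221.9]]
-36 [[257.6, 179.0], [257.4, 203.1], [257.3, 225.9]]
-30 [[257.5, 185.7], [257.4, 209.5], [257.2, 232.0]]
```

View pics/n2.png

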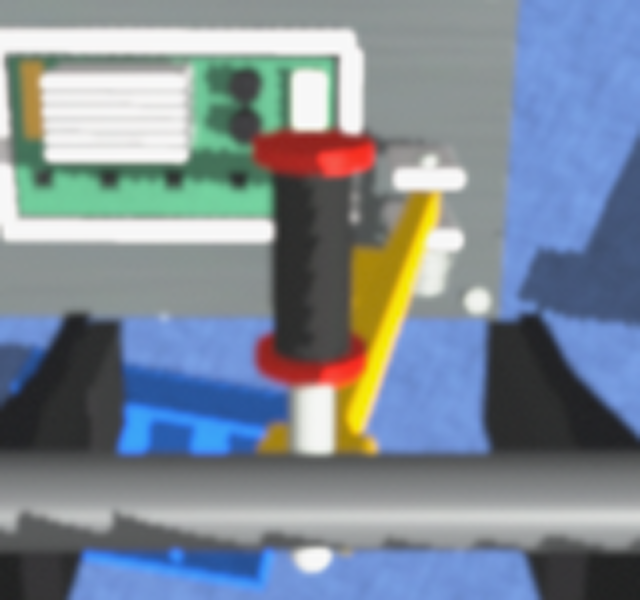

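```bash
python3 - <<'E'
from h import *
F=np.array([.5643,.2012,.362])
g2=T(F,[[-.034,.0624,.284]])[0];print(delta(*goal(g2,F[2]+np.pi/2)))
E
python3 -m crank '[10,2,2,0.003,-0.004,0,60, 20,0,0,0,0,0,60, 20,0,0,0,0,0,60, 19,0,0,0,0,0,60, 10,0,0,0,0,0,60]' 30
python3 - <<'E'
from h import *
F=np.array([.5643,.2012,.362])
p,r,s=st();print(p,s["ft_force"],s["time"])
g2=T(F,[[-.034,.0624,.284]])[0];print(delta(*goal(g2,F[2]+np.pi/2)))
im=ctrl.get_image("wrist")[:,:,::-1].copy();cv2.imwrite(f"pics/o.png",im)
E
```

```text
(array([79.2,  2.6,  2.4]), array([-0.0024, -0.0043,  0.    ]))
time: 15.8
position: [0.5112, 0.2456, 0.4466]
tool_rot: [-0.279, 1.554, 0.279]
ft_force: [0.3, 0.6, -0.9]
grip_width: 0.688
[0.51117242 0.2455836  0.44664453] [ 0.32809765  0.5949618  -0.94730965] 15.8
(array([-1.4,  2.1, -0. ]), array([-0.0064, -0.0018,  0.0001]))
```

View pics/o.png

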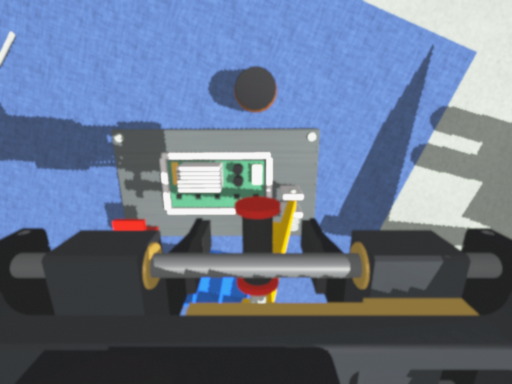

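```bash
python3 -m crank '[0,2,0,0,0,0,45, 0,0,0,0,0,0,30, 0,0,0,0,0,0,10, 0,0,0,0,0,0,10, 0,0,0,0,0,0,10]' 60
python3 - <<'E'
from h import *
p,r,s=st();print(p,s["ft_force"],s["torque"],s["time"],s["grip_width"]*87)
E
```

```text
time: 16.48
position: [0.5106, 0.2477, 0.4484]
tool_rot: [-0.281, 1.552, 0.279]
ft_force: [1.2, -5.2, -0.5]
grip_width: 0.207
[0.51056452 0.24767661 0.4483916 ] [ 1.21274127 -5.23005064 -0.47891932] [-1.1169788  -0.48483275  0.01114057] 16.475 17.9881836494379
```

```bash
python3 -m crank '[0,-0.6,-2,0,0,0,10, 0,0,-3,0,0,0,10, 0,0,-3,0,0,0,10, 0,0,-2,0,0,0,10, 0,0,0,0,0,0,10]' 60
python3 - <<'E'
from h import *
F=np.array([.5643,.2012,.362])
def fx():
    p,r,s=st();c,q=np.cos(F[2]),np.sin(F[2]);M=np.array([[c,q],[-q,c]])
    print("TCP fixture mm",M@(p[:2]-F[:2])*1e3,p[2]*1e3,"F fix",M@s["ft_force"][:2],s["ft_force"][2],s["time"])
fx()
E
```

```text
time: 17.1
position: [0.5011, 0.2436, 0.4483]
tool_rot: [-0.281, 1.553, 0.279]
ft_force: [1.8, -3.0, 0.7]
grip_width: 0.191
TCP fixture mm [-44.04935211  62.01570546] 448.30005730971936 F fix [ 0.63964633 -3.39779598] 0.7107255418272285 17.1
```

```bash
cat >> h.py <<'E'
F=np.array([.5643,.2012,.362])
def fx():
    p,r,s=st();c,q=np.cos(F[2]),np.sin(F[2]);M=np.array([[c,q],[-q,c]])
    y=r.apply([0,1,0]);x=r.apply([1,0,0])
    print("TCP fix mm",np.round(M@(p[:2]-F[:2])*1e3,1),round(p[2]*1e3,1),"F",np.round(M@s["ft_force"][:2],1),round(s["ft_force"][2],1),"yaw",round(np.arctan2(y[1],y[0])-F[2]-np.pi/2,4),"tilt",np.round(M@x[:2],4),"t",s["time"],"grip",round(s["grip_width"]*87,1))
E
python3 -m crank '[0,0,-1,0,0,0,10, 0,0,-1,0,0,0,10, 0,0,-1,0,0,0,10, 0,0,0,0,0,0,10, 0,0,0,0,0,0,10]' 60; python3 -c "
from h import *
fx()"
```

```text
time: 17.73
position: [0.5, 0.243, 0.4486]
tool_rot: [-0.278, 1.547, 0.281]
ft_force: [10.6, -1.0, -3.5]
grip_width: 0.193
TCP fix mm [-45.3  61.8] 448.6 F [ 9.6 -4.7] -3.5 yaw -0.0056 tilt [0.0059 0.0005] t 17.725 grip 16.8
```

```bash
python3 - <<'E'
import numpy as np
th=np.linspace(1.35,0.10,21);y=115-240*np.cos(th);z=50+240*np.sin(th)
py=pz=None;ey=ez=0;o=[]
Y,Z=y[0],z[0]
for a,b in zip(y[1:],z[1:]):
    dy=round((a-Y)*2)/2;dx=round((Z-b)*2)/2;Y+=dy;Z-=dx;o.append(f"{dx},{dy},0,0,0,0,10")
for k in range(0,20,5):print(", ".join(o[k:k+5]))
print(Y,Z)
E
```

```text
3.5,-14.5,0,0,0,0,10, 5.0,-14.5,0,0,0,0,10, 5.5,-13.5,0,0,0,0,10, 6.5,-14.0,0,0,0,0,10, 7.0,-13.0,0,0,0,0,10
8.0,-12.5,0,0,0,0,10, 9.0,-12.5,0,0,0,0,10, 9.5,-11.5,0,0,0,0,10, 10.0,-11.0,0,0,0,0,10, 11.0,-10.0,0,0,0,0,10
11.5,-9.5,0,0,0,0,10, 12.0,-9.0,0,0,0,0,10, 13.0,-8.0,0,0,0,0,10, 13.0,-7.5,0,0,0,0,10, 13.5,-6.5,0,0,0,0,10
14.0,-5.5,0,0,0,0,10, 14.0,-4.5,0,0,0,0,10, 14.5,-4.0,0,0,0,0,10, 15.0,-3.0,0,0,0,0,10, 14.5,-1.5,0,0,0,0,10
-123.56160490232996 74.17360587839818
```

```bash
python3 -m crank '[3.5,-14.5,0.5,0,0,0,10, 5,-14.5,0.5,0,0,0,10, 5.5,-13.5,0,0,0,0,10, 6.5,-14,0,0,0,0,10, 7,-13,0,0,0,0,10]' 60; python3 -c "
from h import *
fx()"
```

```text
time: 18.35
position: [0.5244, 0.1791, 0.4217]
tool_rot: [-0.279, 1.548, 0.283]
ft_force: [5.1, 2.7, 2.9]
grip_width: 0.19
TCP fix mm [-45.2  -6.5] 421.7 F [5.7 0.7] 2.9 yaw -0.0037 tilt [0.005  0.0018] t 18.35 grip 16.5
```

```bash
python3 -m crank '[8,-12.5,0,0,0,0,10, 9,-12.5,0,0,0,0,10, 9.5,-11.5,0,0,0,0,10, 10,-11,0,0,0,0,10, 11,-10,0,0,0,0,10]' 60; python3 -c "
from h import *
fx()"
python3 -m crank '[11.5,-9.5,0,0,0,0,10, 12,-9,0,0,0,0,10, 13,-8,0,0,0,0,10, 13,-7.5,0,0,0,0,10, 13.5,-6.5,0,0,0,0,10]' 60; python3 -c "
from h import *
fx()"
```

```text
time: 18.98
position: [0.5448, 0.1247, 0.3743]
tool_rot: [-0.279, 1.548, 0.281]
ft_force: [5.2, 2.3, 4.4]
grip_width: 0.185
TCP fix mm [-45.3 -64.6] 374.3 F [5.6 0.3] 4.4 yaw -0.0045 tilt [0.0052 0.0003] t 18.975 grip 16.1
time: 19.6
position: [0.5592, 0.0866, 0.3113]
tool_rot: [-0.28, 1.547, 0.281]
ft_force: [5.6, 1.4, 2.9]
grip_width: 0.187
TCP fix mm [ -45.3 -105.4] 311.3 F [ 5.7 -0.6] 2.9 yaw -0.0048 tilt [ 0.0051 -0.0004] t 19.6 grip 16.3
```

```bash
python3 -m crank '[14,-5.5,0,0,0,0,10, 14,-4.5,0,0,0,0,10, 14.5,-4,0,0,0,0,10, 15,-3,0,0,0,0,10, 14.5,-1.5,0,0,0,0,10]' 60; python3 - <<'E'
from h import *
fx()
for c in("wrist","scene"):
    im=ctrl.get_image(c)[:,:,::-1].copy();cv2.imwrite(f"pics/p_{c}.png",im if c=="wrist" else cv2.resize(im[70:290,230:450],None,fx=2.6,fy=2.6,interpolation=cv2.INTER_CUBIC))
E
```

```text
time: 20.23
position: [0.566, 0.0687, 0.2392]
tool_rot: [-0.28, 1.547, 0.279]
ft_force: [6.3, -0.6, 4.4]
grip_width: 0.192
TCP fix mm [ -45.3 -124.5] 239.2 F [ 5.7 -2.8] 4.4 yaw -0.0054 tilt [ 0.0049 -0.0014] t 20.225 grip 16.7
```

View pics/p_wrist.png

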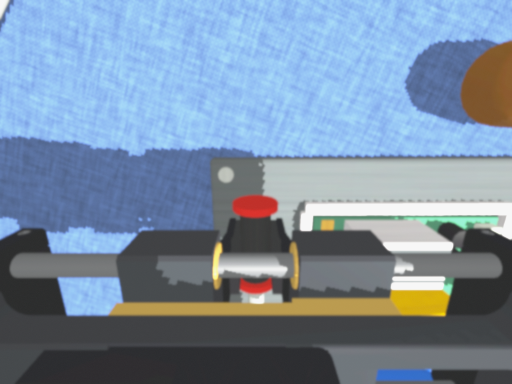

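View pics/p_scene.png

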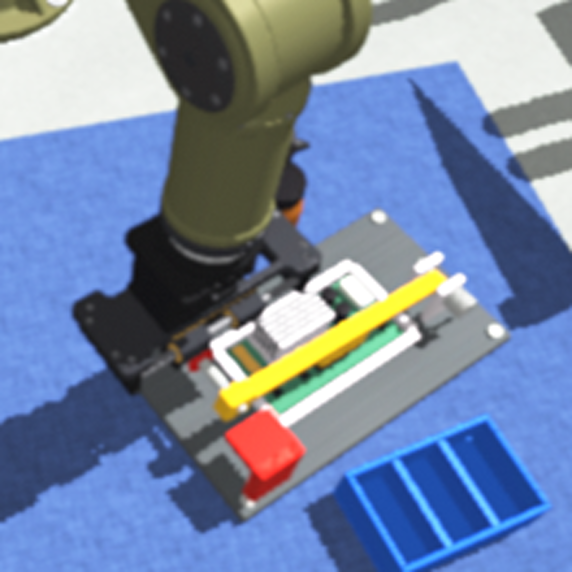

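```bash
python3 -m crank '[6,-0.5,0,0,0,0,10, 6,0,0,0,0,0,10, 6,0,0,0,0,0,10, 5,0,0,0,0,0,10, 2,0,0,0,0,0,10]' 60; python3 -c "
from h import *
fx()"
```

```text
time: 20.95
position: [0.5665, 0.0677, 0.2145]
tool_rot: [-0.28, 1.547, 0.278]
ft_force: [5.9, -2.6, 4.7]
grip_width: 0.19
TCP fix mm [ -45.2 -125.6] 214.5 F [ 4.6 -4.5] 4.7 yaw -0.0058 tilt [ 0.005  -0.0023] t 20.95 grip 16.6
```

```bash
python3 -m crank '[1,0.3,0.3,0,0,0,10, 0,0,0,0,0,0,10, 0,0,0,0,0,0,10, 0,0,0,0,0,0,10, 0,0,0,0,0,0,10]' 60; python3 - <<'E'
from h import *
fx()
im=ctrl.get_image("scene")[:,:,::-1].copy();cv2.imwrite(f"pics/q_scene.png",cv2.resize(im[120:270,280:430],None,fx=4,fy=4,interpolation=cv2.INTER_CUBIC))
E
```

```text
time: 21.58
position: [0.5665, 0.0678, 0.2136]
tool_rot: [-0.281, 1.548, 0.278]
ft_force: [6.0, -3.2, 5.1]
grip_width: 0.194
TCP fix mm [ -45.2 -125.5] 213.6 F [ 4.5 -5.2] 5.1 yaw -0.006 tilt [ 0.0043 -0.0027] t 21.575 grip 16.9
```

View pics/q_scene.png

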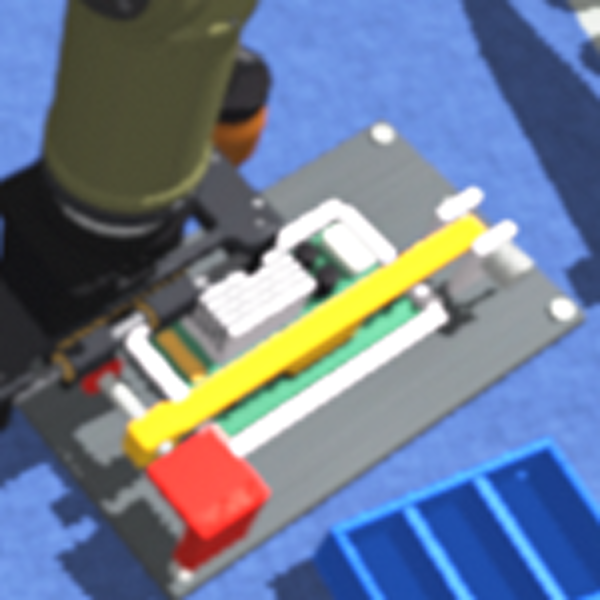

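```bash
python3 -m crank '[0.8,0.3,1,0,0,0,10, 0,0,4,0,0,0,10, 0,0,5,0,0,0,10, 0,0,5,0,0,0,10, 0,0,0,0,0,0,10]' 60; python3 -c "
from h import *
fx()"
```

```text
time: 22.25
position: [0.5797, 0.0729, 0.2126]
tool_rot: [-0.281, 1.552, 0.277]
ft_force: [2.6, -3.4, 7.7]
grip_width: 0.191
TCP fix mm [ -31.  -125.5] 212.6 F [ 1.2 -4.1] 7.7 yaw -0.0063 tilt [ 0.0006 -0.003 ] t 22.25 grip 16.6
```

```bash
python3 -m crank '[0,0,5,0,0,0,10, 0,0,5,0,0,0,10, 0,0,3,0,0,0,10, 0,0,1.5,0,0,0,10, 0,0,0,0,0,0,10]' 60; python3 -c "
from h import *
fx()"
```

```text
time: 22.88
position: [0.5929, 0.0779, 0.2126]
tool_rot: [-0.282, 1.552, 0.277]
ft_force: [-0.1, -5.7, 9.1]
grip_width: 0.192
TCP fix mm [ -16.9 -125.5] 212.6 F [-2.1 -5.3] 9.1 yaw -0.0063 tilt [-0.0003 -0.003 ] t 22.875 grip 16.7
```

```bash
python3 -m crank '[0,0,1,0,0,0,10, 0,0,1,0,0,0,10, 0,0,0.5,0,0,0,10, 0,0,0,0,0,0,10, 0,0,0,0,0,0,10]' 60; python3 - <<'E'
from h import *
fx()
im=ctrl.get_image("scene")[:,:,::-1].copy();cv2.imwrite(f"pics/r_scene.png",cv2.resize(im[120:270,280:430],None,fx=4,fy=4,interpolation=cv2.INTER_CUBIC))
E
```

```text
time: 23.5
position: [0.5951, 0.0787, 0.2126]
tool_rot: [-0.282, 1.553, 0.277]
ft_force: [0.5, -4.8, 8.6]
grip_width: 0.187
TCP fix mm [ -14.6 -125.5] 212.6 F [-1.2 -4.7] 8.6 yaw -0.0063 tilt [-0.0006 -0.0031] t 23.5 grip 16.3
```

View pics/r_scene.png

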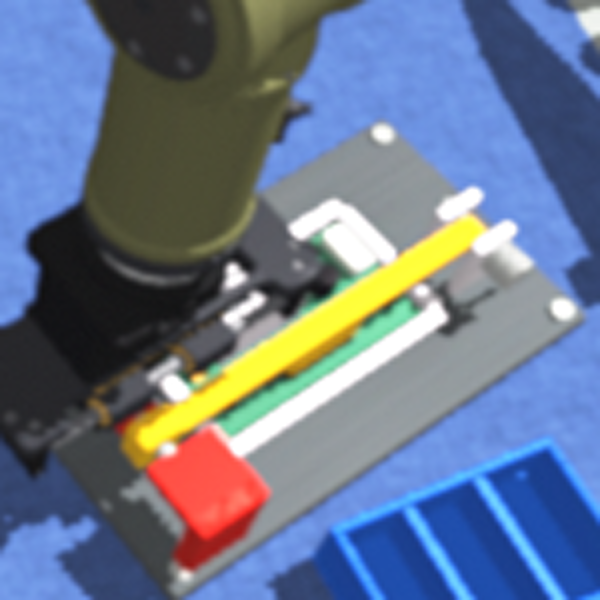

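```bash
python3 -m crank '[0,0,1,0,0,0,10, 0,0,0.5,0,0,0,10, 0,0,0.5,0,0,0,10, 0,0,0,0,0,0,10, 0,0,0,0,0,0,10]' 60; python3 -c "
from h import *
fx()"
```

```text
time: 24.18
position: [0.5961, 0.0791, 0.2123]
tool_rot: [-0.282, 1.556, 0.276]
ft_force: [-4.3, -6.0, 10.8]
grip_width: 0.188
TCP fix mm [ -13.5 -125.4] 212.3 F [-6.2 -4. ] 10.8 yaw -0.0063 tilt [-0.0042 -0.0032] t 24.175 grip 16.3
```

```bash
python3 -m crank '[-1,0,0,0,0,0,10, -1,0,0,0,0,0,10, -1,0,0,0,0,0,10, -1,0,0,0,0,0,10, 0,0,0,0,0,0,10]' 60; python3 -c "
from h import *
fx()"
```

```text
time: 24.8
position: [0.596, 0.0789, 0.2153]
tool_rot: [-0.282, 1.556, 0.277]
ft_force: [-0.9, -5.4, 4.5]
grip_width: 0.191
TCP fix mm [ -13.6 -125.6] 215.3 F [-2.7 -4.8] 4.5 yaw -0.0064 tilt [-0.0039 -0.0026] t 24.8 grip 16.6
```

```bash
python3 -m crank '[-1,0,0,0,0,0,10, -1,0,0,0,0,0,10, -0.5,0,0,0,0,0,10, 0,0,0,0,0,0,10, 0,0,0,0,0,0,10]' 60; python3 - <<'E'
from h import *
fx()
E
```

```text
time: 25.42
position: [0.596, 0.079, 0.2177]
tool_rot: [-0.282, 1.556, 0.277]
ft_force: [-0.8, -6.7, 5.1]
grip_width: 0.19
TCP fix mm [ -13.6 -125.6] 217.7 F [-3.1 -6. ] 5.1 yaw -0.0064 tilt [-0.0039 -0.0026] t 25.425 grip 16.5
```

```bash
python3 -m crank '[-0.5,0,0,0,0,0,10, -0.5,0,0,0,0,0,10, -0.5,0,0,0,0,0,10, 0,0,0,0,0,0,10, 0,0,0,0,0,0,10]' 60; python3 - <<'E'
from h import *
fx()
im=ctrl.get_image("scene")[:,:,::-1].copy();cv2.imwrite(f"pics/s_scene.png",cv2.resize(im[120:270,280:430],None,fx=4,fy=4,interpolation=cv2.INTER_CUBIC))
E
```

```text
time: 26.05
position: [0.596, 0.079, 0.219]
tool_rot: [-0.282, 1.556, 0.277]
ft_force: [-0.5, -5.0, 2.4]
grip_width: 0.187
TCP fix mm [ -13.6 -125.5] 219.0 F [-2.3 -4.5] 2.4 yaw -0.0064 tilt [-0.0039 -0.0024] t 26.05 grip 16.3
```

View pics/s_scene.png

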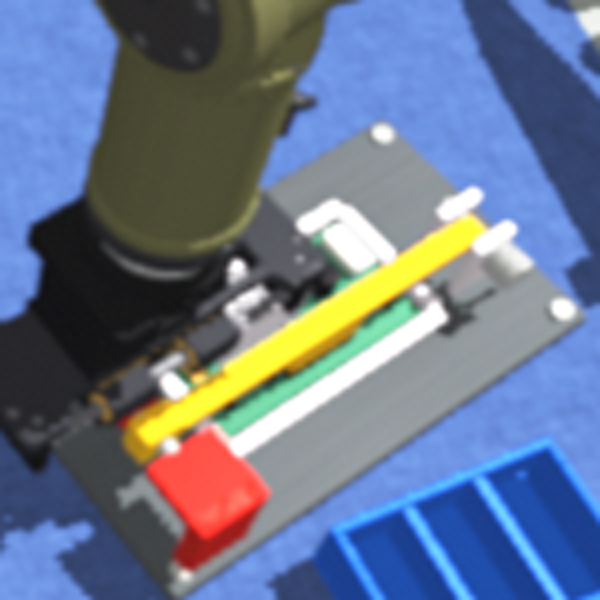

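```bash
python3 -m crank '[-0.5,0,0,0,0,0,10, -0.5,0,0,0,0,0,10, 0,0,0,0,0,0,10, 0,0,0,0,0,0,10, 0,0,0,0,0,0,10]' 60; python3 -c "
from h import *
fx()"
```

```text
time: 26.72
position: [0.596, 0.0789, 0.2193]
tool_rot: [-0.281, 1.556, 0.277]
ft_force: [1.4, -4.9, -0.3]
grip_width: 0.191
TCP fix mm [ -13.7 -125.6] 219.3 F [-0.4 -5.1] -0.3 yaw -0.0064 tilt [-0.0039 -0.002 ] t 26.725 grip 16.6
```

```bash
python3 -m crank '[0,-0.5,0,0,0,0,18, 0,0,0,0,0,0,20, 0,0,0,0,0,0,24, 0,0,0,0,0,0,32, 0,0,0,0,0,0,40]' 10; python3 - <<'E'
from h import *
fx()
im=ctrl.get_image("scene")[:,:,::-1].copy();cv2.imwrite(f"pics/t_scene.png",cv2.resize(im[120:270,280:430],None,fx=4,fy=4,interpolation=cv2.INTER_CUBIC))
im=ctrl.get_image("wrist")[:,:,::-1].copy();cv2.imwrite(f"pics/t_w.png",im)
E
```

```text
time: 27.35
position: [0.5965, 0.0823, 0.2207]
tool_rot: [-0.28, 1.552, 0.283]
ft_force: [-0.3, -0.8, 0.4]
grip_width: 0.399
TCP fix mm [ -12.  -122.6] 220.7 F [-0.6 -0.7] 0.4 yaw -0.0033 tilt [0.0012 0.0016] t 27.35 grip 34.7
```

View pics/t_w.png

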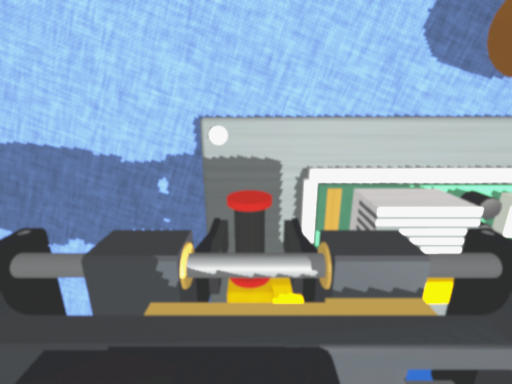

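```bash
python3 -m crank '[0,-2.5,0,0,0,0,50, 0,0,0,0,0,0,50, 0,0,0,0,0,0,50, -5,0,0,0,0,0,50, -10,0,0,0,0,0,50]' 10; python3 -c "
from h import *
fx()"
python3 -m crank '[-20,0,0,0,0,0,50, -30,0,0,0,0,0,50, -30,0,0,0,0,0,50, -30,0,0,0,0,0,50, -20,0,0,0,0,0,50]' 10
python3 -m crank '[0,-20,-40,0,0,0,50, 0,-30,-50,0,0,0,50, 0,-40,-50,0,0,0,50, 0,-40,-30,0,0,0,50, 0,0,0,0,0,0,50]' 10
python3 - <<'E'
from h import *
fx()
for c in("scene","top","wrist"):
    im=ctrl.get_image(c)[:,:,::-1].copy();cv2.imwrite(f"pics/u_{c}.png",im)
im=cv2.imread("pics/u_scene.png");cv2.imwrite("pics/u2.png",cv2.resize(im[130:270,280:430],None,fx=4,fy=4,interpolation=cv2.INTER_CUBIC))
im=cv2.imread("pics/u_top.png");cv2.imwrite("pics/u3.png",cv2.resize(im[110:245,75:245],None,fx=4,fy=4,interpolation=cv2.INTER_CUBIC))
E
```

```text
time: 28.08
position: [0.5974, 0.0784, 0.2357]
tool_rot: [-0.28, 1.553, 0.281]
ft_force: [-0.2, 0.6, -0.1]
grip_width: 0.576
TCP fix mm [ -12.6 -126.5] 235.7 F [0.1 0.7] -0.1 yaw -0.0047 tilt [-0.0006  0.0003] t 28.075 grip 50.1
time: 28.7
position: [0.5977, 0.0788, 0.3685]
tool_rot: [-0.281, 1.549, 0.28]
ft_force: [0.3, -0.9, -0.0]
grip_width: 0.575
time: 29.32
position: [0.483, -0.1059, 0.3659]
tool_rot: [-0.276, 1.554, 0.272]
ft_force: [0.4, 0.4, -1.7]
grip_width: 0.573
TCP fix mm [-184.8 -258.4] 365.9 F [0.5 0.2] -1.7 yaw -0.0131 tilt [-0.0013 -0.0021] t 29.325 grip 49.9
```

View pics/u2.png

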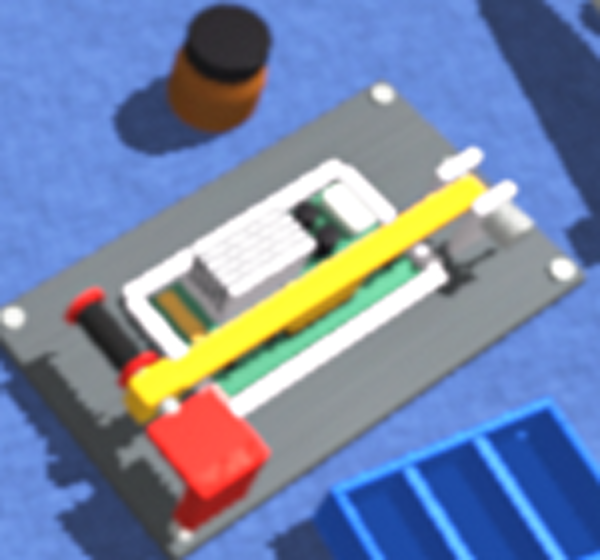

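View pics/u3.png

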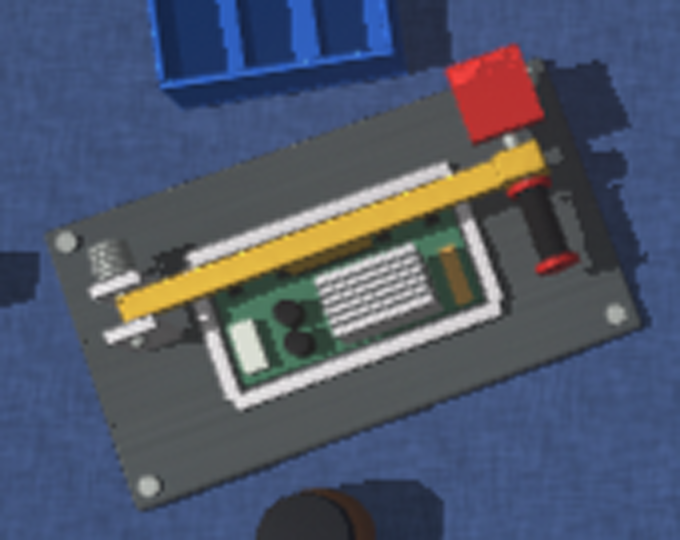

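View pics/u_scene.png

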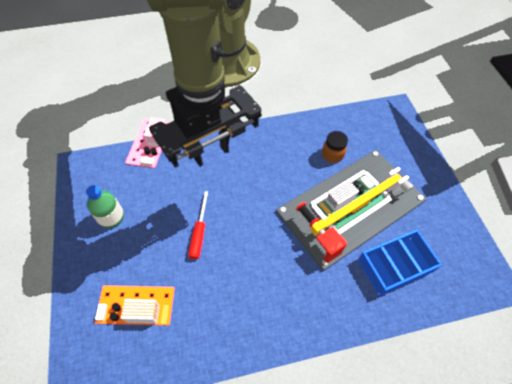

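```bash
python3 - <<'E'
from h import *
m={c:{n:np.array(ctrl.mark_of(c,n)[0]["at"]) for n in("bolt_grip","bottle_mid","jar_mid","bin_mid","driver_mid")} for c in("top","scene")}
M=np.array([[np.cos(F[2]),np.sin(F[2])],[-np.sin(F[2]),np.cos(F[2])]])
for n in m["top"]:
    r=least_squares(lambda X:np.r_[proj("top",X)[0]-m["top"][n],proj("scene",X)[0]-m["scene"][n]],[.5,0,.05])
    print(n,np.round(r.x,3),np.round(r.fun,1),np.round(M@(r.x[:2]-F[:2])*1e3,1))
# board sink top corners predicted (seated) vs images
print(ctrl.get_state()["qd"].round(3))
P=T(F,np.array([[0,-50,57],[-36,-50,57],[-36,10,57],[0,10,57]])/1e3)
print((proj("top",P)-[75,110]+.5)*4-.5)
E
```

```text
Traceback (most recent call last):
IndexError: list index out of range
```

```bash
python3 - <<'E'
from h import *
M=np.array([[np.cos(F[2]),np.sin(F[2])],[-np.sin(F[2]),np.cos(F[2])]])
for n in("bolt_grip","board_grip"):
  for c in("top","scene"):
    print(n,c,[(round(d["confidence"],2),np.round(d["at"],1)) for d in ctrl.mark_of(c,n)])
for tr in(0,.022,.03):
    X=T(F,[[-.046+tr,-.125,.055]]);print(tr,proj("top",X)[0],proj("scene",X)[0])
X=T(F,[[-.018,-.020,.037]]);print("board",proj("top",X)[0],proj("scene",X)[0])
P=T(F,np.array([[0,-50,57],[-36,-50,57],[-36,10,57],[0,10,57]])/1e3)
print((proj("top",P)-[75,110]+.5)*4-.5)
E
```

```text
bolt_grip top [(0.54, array([207.9, 165. ]))]
bolt_grip scene [(0.58, array([307.6, 211.9]))]
board_grip top [(0.88, array([168.8, 184.2])), (0.73, array([366.7, 123.6]))]
board_grip scene [(0.91, array([139.9, 314.5])), (0.83, array([155.5, 131.8])), (0.7, array([339.9, 194.4])), (0.56, array([198. , 220.5]))]
0 [213.93400289 177.97274896] [299.00935324 204.16005736]
0.022 [210.67209735 169.18632968] [305.03070523 211.40165978]
0.03 [209.48973419 166.00146172] [307.25334097 214.0747213 ]
board [168.25928445 183.66115553] [341.31170794 194.75380129]
[[407.01168565 243.82149189]
 [427.96815477 301.72058241]
 [328.58494737 338.0206545 ]
 [307.92463842 279.73777865]]
```

The bolt mark fits 30 mm of travel, and the board mark is within about 1.5 px of the predicted seated pose. The robot is clear, so I'm handing in.

```bash
python3 -c "
from bench import ctrl
print(ctrl.close_job())"
```

```text
the job is handed in; nothing more can be done
None
```

I placed the green board in the cradle and let go, with the heat sink on the −x side towards the bolt end. I then drew the bolt back to its stop, wound the bar down level and pushed the bolt home until it met the end stop. Finally I eased the bar up against the keeper until the wrist force fell to about 0 N, opened the fingers and backed away. The job was handed in at about 30 s and gave no verdict.

**Last checks:**
- **Bar and bolt:** pictures after letting go show the bar level and bolted under the red keeper. The detected bolt position in both cameras fits about 30 mm of travel, to within about 2 px.
- **Board:** it lies inside the rim. Its detected point is within about 1.5 px of the predicted seated position in both cameras.
- **Bystanders:** the bottle, jar, screwdriver and bin look unmoved in the pictures.

**Failed or disagreed:**
- My script to re-measure the bolt and the bystanders' positions stopped because one of them was not detected. I re-checked only the bolt and the board, so the bystanders are judged by eye.
- The fixed cameras and the wrist camera differed by about 3 mm on the fixture's position. I used the wrist camera, and the fit confirmed it.

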